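# Lock the catch cup into the bead dispenser

## Robot

A 6-joint arm with a two-finger parallel gripper is mounted at the origin on the work surface. World frame = base frame: x ahead of the robot, y to its left, z up, the work surface at z = 0. Lengths are in m, angles in rad, forces in N, time in s.
With the tool pointing down it reaches from about 0.25 to 0.775 m from the base axis. Payload 4 kg.
Tool frame: the origin (TCP) lies at the very end of the fingers, on their centre line; the grasp point (between the pads) lies 19 mm behind it (env.tcp_to_grasp is the distance from the TCP to the grasp point, in m); z points along the fingers, y is the line along which they close (so a half turn about z gives the same grasp; the last joint's range is limited). The gripper opens to 94 mm and grips with 3 to 60 N. Pads are 16 mm wide; open, the fingers measure 119 mm over their backs; the gripper's body (75 mm by 177 mm) begins 78 mm behind the grasp point.
Start: joints at [1.078, 0.087, 1.371, -0, 1.684, -0.103], TCP at [0.209, 0.509, 0.206] pointing down, gripper open.
Joint ranges: [-3.1, 3.1], [-0.76, 2.03], [0.27, 2.55], [-1.08, 4.22], [0.17, 2.65], [-2.57, 2.57]. Speed limits (rad/s): [2.79, 2.79, 3.14, 3.14, 3.14, 3.14].

## Interface

Orientations are given as a 3x3 rotation matrix whose columns are the frame's x, y, z axes.
In Python, from station import env gives the robot as it stands.
- The arm moves only by the tool jog_arm, never from a script. Its argument "series" is a list of rows, each an object with "linear": the shift along the tool's x, y, z in mm, a list of three; "rot": the turn, a rotation vector about the tool's x, y, z in rad, a list of three; "hand": the closure, from 0 (fully open) to 1 (shut). A call has exactly 10 rows; each row shifts and turns the commanded pose from where the row before left it, along the tool's axes as they then stand; what a row does not reach is not made up. A row lasts 1/10 s, in which the tool goes at most 50 mm and 8.59 degrees, less where a joint would pass 70% of its speed; a pose out of reach is approached as far as the arm can. A call is refused whole if a number of a shift passes 50 or a number of a turn 0.15, either way. A call with a gripper value outside its range is refused whole. The fingers move at their own pace and stop on an object; "grip_force" is the grip in N (left out, the last holds). Time passes only in rows, so rows that do not move let the fingers close, or fill a call up. It gives the time, the measured TCP pose, the force, the opening and the grip force at its end, in the units of the state.
- env.state(): the state, without advancing time (a new reading comes with each control period).
- env.read_camera(name): name is "side" or "top" or "wrist"; returns a dict with "image" (400x640x3 uint8, red, green, blue), "range_z" (400x640 float32, m along the optical axis (not along the pixel's ray), 0 where there is no reading), "fx", "fy", "cx", "cy" (pixels), "extrinsics" (4x4, takes a point from world to camera coordinates). Camera axes: x right, y down, z forward; pixel columns grow to the right and rows downward; lengths in m; the calibration is good to about 2 mm. A picture is of the moment at which its call begins.
- env.finish_job(): hands the job in; it is judged then, once.
The state is a dict: "time": time; "q": joint angles; "dq": joint speeds; "tau": joint torques, N m; "tcp_pos": TCP position; "eef_rot": TCP orientation; "force": force on the tool from outside, world axes, zero at the start; "ft_torque": the same for the moment, N m; "gripper_width": opening from 0.0 (shut) to 1.0 (fully open); "grip_force": force on a finger pad.
Only numpy, scipy, OpenCV 4.12 (cv2) and the standard library are available. Lean on these libraries where they do the work, as an engineer would, in place of code of your own. Each camera call takes 0.05 s, during which the arm holds its last target. There are 200 camera calls.

## Task

Take the metal catch cup that has the three lugs round its rim by its handle, push it gently up into the collar under the bead dispenser's head so that the lugs pass through the collar's gaps, and turn it anticlockwise seen from above until the lugs drop into their pockets. Let go and leave it hanging there locked and level; never force it, and leave the plain scoop, the jar, the tin and the two small boxes where they are.

Things in the scene. Friction and masses are not known exactly. Their poses are not given: they have to be found in the camera images.
- dispenser: Fixed bead dispenser. Origin on the counter under the bayonet axis, z up, x and y turn with it. Grey foot plate 12 mm thick, x -80 to +105, y -75 to +80 mm; aluminium column 40 mm square at (+85, -55) mm; over the collar a grey head and hopper of radius up to 53 mm, 227 to 348 mm above the counter. The steel bayonet collar under the head is open from below.
- mouth (a point): Centre of the underside of the bayonet collar, on the dispenser's axis, 190 mm above the counter; axes as the dispenser's. Bore radius 33 mm, outer 46 mm. Three gaps, 120 degrees apart, 32 degrees wide, are centred at 0, 120, 240 degrees from x, plus an unknown clocking of up to 0.25 rad either way, the same for all three: find it by feel. The collar does not turn.
- ledges (a point): On the axis 7 mm above the mouth, level with the ledges' tops; axes as the dispenser's. Anticlockwise from above, from a gap's centre: ledge 7 mm thick from 16 to 38 degrees, pocket (floor 3 mm above the mouth) from 38 to 66, then a hard stop, also bounding the next gap. The cup turns 52 degrees from gap to pocket and meets the stop 4 later; twisting over 1.2 N m against it is forcing.
- pad (a point): On the axis 8 mm above the mouth, where a black spring pad meets the cup's top. It pushes down with about 3 N plus 0.3 N per mm, for 11 mm to a hard end. Cup's top above the mouth: 3 mm when the lugs are stopped hard under the ledges (not in the gaps); 15 mm to clear the ledges, at most 19; 11 mm when in the pockets.
- cup: The loose aluminium catch cup, about 0.2 kg, standing on the counter: origin under its centre, z up, local -x along its handle. Body radius 31 mm, foot radius 34 mm, 86 mm high. Three lugs at the rim at local angles 0, 120, 240 degrees, out to radius 38 mm, 12.6 mm wide, 5 mm thick, their tops 3 mm below the rim.
- cup_top (a point): Centre of the catch cup's top rim, 86 mm above its foot; axes as the cup's.
- cup_grip (a point): Grasp point on the catch cup's handle, at mid-height of the black grip, 110 mm from the cup's axis along local -x and 36 mm below its top (50 mm above its foot). The grip is a straight level bar 16 mm wide, 22 mm tall, reaching from 60 to 155 mm from the axis. Local x runs along the bar towards the cup, z up.
- scoop_grip (a point): The same point on the handle of the plain scoop, which must be left alone: a cup of the same metal with the same handle (grip centre 110 mm from its axis, 50 mm above its foot) but narrower and lower (radius 25 mm, 70 mm high, foot radius 34 mm) and without lugs.
- jar: Bystander: glass jar with a steel cap, radius 30 mm, 85 mm high, origin under its centre.
- tin: Bystander: steel tin, radius 33 mm, 50 mm high, origin under its centre.
- giftbox: Bystander: card box 80 x 60 x 28 mm, origin under its centre.
- blackbox: Bystander: black box 60 x 60 x 30 mm, origin under its centre.
Things that resemble listed ones, but are neither listed nor needed, are in the scene too. What is shaped like the cup but purple is not meant.

How it is judged:
By the outcome, as a careful person would: the job done as asked, in the order asked, and still so for the second after the job is handed in, with the robot touching nothing.
It also fails if it takes over 72 s, if anything falls off the work surface, if the arm or the gripper's body presses on something with over 40 N, if the wrist force passes 120 N, or if a joint passes its speed limit or range.

## Working session

There is one attempt and no reset: what is moved stays moved. The work goes in short steps, Python scripts to look and compute and a tool call to move; the robot and the scene stay as the last step left them, time stands still between calls to the robot, and variables do not carry over. Pictures are saved under pics/ and viewed, at most 10 in all, crops included, and the job is handed in when it is done.

Besides the shell and the picture viewer there is one more tool, called after "Call:" as a command line: name --argument value ..., lists and objects as JSON in quotes. jog_arm: Moves the arm, as the interface text tells. Its arguments: {"type":"object","properties":{"series":{"type":"array","items":{"type":"object","properties":{"linear":{"type":"array","items":{"type":"number"}},"rot":{"type":"array","items":{"type":"number"}},"hand":{"type":"number"}}}},"grip_force":{"type":"number"}},"required":["series"]}

```bash
ls; mkdir -p pics
python3 - <<'E'
from station import env
import cv2,numpy as np
for n in("top","side"):
    c=env.read_camera(n); np.savez(n+"0.npz",**c)
    cv2.imwrite(f"pics/{n}0.png",c["image"][:,:,::-1])
    print(n,c["fx"],c["fy"],c["cx"],c["cy"],np.round(c["extrinsics"],3).tolist())
s=env.state();print(s)
E
```

```text
pics
top 368.07466501371493 368.07466501371493 318.8251454241883 196.2156476485776 [[0.005, -1.0, -0.001, -0.026], [-0.993, -0.005, -0.116, 0.606], [0.116, 0.002, -0.993, 1.115], [0.0, 0.0, 0.0, 1.0]]
side 494.40561487889454 494.40561487889454 316.43285891591756 200.7293960991808 [[0.977, -0.211, 0.004, -0.603], [-0.155, -0.731, -0.664, 0.19], [0.144, 0.649, -0.748, 1.429], [0.0, 0.0, 0.0, 1.0]]
{'time': 0.1, 'q': array([ 1.07789868e+00,  8.79109185e-02,  1.37209436e+00, -4.26969988e-05,
        1.68360026e+00, -1.03095782e-01]), 'dq': array([ 1.35607592e-03,  5.58360852e-04, -3.62243703e-03, -1.55251186e-03,
        1.09027702e-03, -2.34946139e-05]), 'tau': array([ 2.23698655e-03, -3.41251981e+01, -3.03302014e+01,  7.19144172e-02,
        3.04572552e-02, -1.11725060e-04]), 'tcp_pos': array([0.20878385, 0.50829743, 0.20440937]), 'eef_rot': array([[-9.24982485e-01,  3.80008637e-01, -9.15083434e-04],
       [ 3.80009703e-01,  9.24980762e-01, -1.79335867e-03],
       [ 1.64942790e-04, -2.00656594e-03, -9.99997973e-01]]), 'force': array([-0.11141899,  0.32832004, -0.20748071]), 'ft_torque': array([ 0.0399373 ,  0.01420737, -0.02100911]), 'grip_force': 0.0, 'gripper_width': 1.00041712682113}
```

View pics/top0.png

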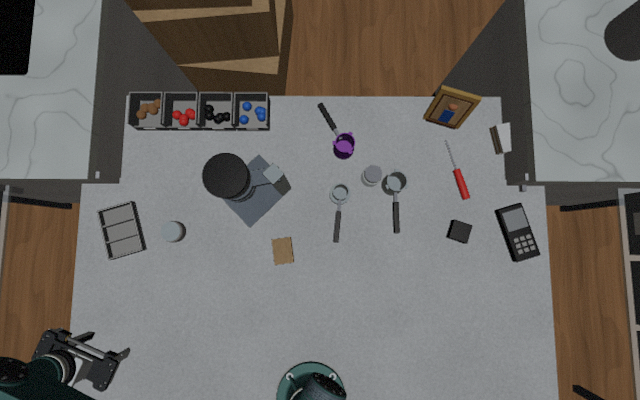

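View pics/side0.png

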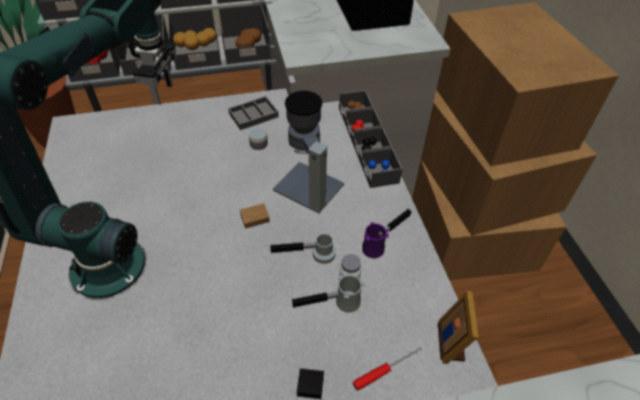

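The top view shows the lugged cup at (394,184) with its handle running to (396,232), with the jar right next to it at (372,176). The plain scoop, low with a wide foot, is at (339,192). The dispenser head is at (227,176), its plate around (250,190) and its column at (275,175). In the side view the cup is at (349,292), with its lugs visible.

```bash
cat > h.py <<'E'
import numpy as np,cv2
def cloud(c):
    d=c["range_z"]; v,u=np.mgrid[:d.shape[0],:d.shape[1]]
    P=np.stack([(u-c["cx"])/c["fx"]*d,(v-c["cy"])/c["fy"]*d,d],-1)
    E=c["extrinsics"]; W=(P-E[:3,3])@E[:3,:3]; W[d==0]=np.nan
    return W
def ray(c,u,v,z):
    E=c["extrinsics"]; o=-E[:3,:3].T@E[:3,3]
    r=E[:3,:3].T@np.array([(u-c["cx"])/c["fx"],(v-c["cy"])/c["fy"],1.])
    return o+r*(z-o[2])/r[2]
def circ(p):
    A=np.c_[2*p,np.ones(len(p))]; s=np.linalg.lstsq(A,(p**2).sum(1),rcond=None)[0]
    return s[:2],np.sqrt(s[2]+s[:2]@s[:2])
E
python3 - <<'E'
from h import *
np.set_printoptions(precision=4,suppress=True)
for n in("top","side"):
    c=np.load(n+"0.npz");W=cloud(c);im=c["image"].astype(int)
    dark=im.max(2)<70
    # handle
    box=(slice(185,240),slice(383,408)) if n=="top" else (slice(285,310),slice(288,332))
    m=np.zeros(dark.shape,bool);m[box]=dark[box]
    m&=(W[...,2]>0.03)
    p=W[m];print(n,"handle",len(p),np.nanmedian(p,0))
    t=p[p[:,2]>0.053]
    if len(t)>5:
        r=cv2.minAreaRect(t[:,:2].astype(np.float32)*1000);print(" rect",r,len(t))
        (ux,),=[cv2.fitLine(t[:,:2].astype(np.float32),2,0,.01,.01).ravel()],
        print(" line",ux,np.arctan2(ux[1],ux[0]))
    ex=W[...,2]
    # cup rim
    box=(slice(165,200),slice(378,412)) if n=="top" else (slice(272,312),slice(330,368))
    m=np.zeros(dark.shape,bool);m[box]=True;m&=(ex>0.076)&(ex<.094)
    p=W[m];print(" rim",len(p),p.mean(0),circ(p[:,:2]), p.min(0),p.max(0))
    # head top
    m=(ex>.335)&(ex<.36)&(W[...,0]>.35)&(W[...,0]<.75)&(W[...,1]>.1)&(W[...,1]<.4)
    p=W[m];h=cv2.convexHull(p[:,:2].astype(np.float32))[:,0];print(" head",len(p),circ(h),np.nanmedian(p,0))
    # plate
    m=(ex>.006)&(ex<.018)&(W[...,0]>.3)&(W[...,0]<.75)&(W[...,1]>.0)&(W[...,1]<.4)&(im.max(2)<130)
    p=W[m];print(" plate",len(p),p.mean(0),cv2.minAreaRect(p[:,:2].astype(np.float32)*1000))
    # column top
    m=(ex>.1)&(ex<.4)&(W[...,0]>.4)&(W[...,0]<.75)&(W[...,1]>.0)&(W[...,1]<.13)
    p=W[m];print(" col",len(p),np.nanmedian(p,0),p[:,2].max() if len(p) else 0)
E
```

```text
top handle 218 [ 0.5527 -0.2543  0.0609]
 rect ((566.080322265625, -263.41571044921875), (138.78057861328125, 60.837432861328125), 9.520635604858398) 193
 line [ 0.9983  0.0584  0.5507 -0.2548] 0.05847221
 rim 171 [ 0.6523 -0.2432  0.0845] (array([ 0.6538, -0.2438]), np.float64(0.036538404126803634)) [ 0.6166 -0.2903  0.0767] [ 0.6897 -0.1999  0.0903]
 head 1667 (array([0.6169, 0.1935]), np.float64(0.05251279375311321)) [0.6164 0.1931 0.3484]
 plate 1342 [0.6028 0.1778 0.0121] ((593.9367065429688, 192.42112731933594), (353.1510925292969, 296.7364196777344), 76.06681823730469)
 col 515 [0.6293 0.0933 0.2543] 0.2651304285802603
side handle 271 [ 0.5424 -0.2618  0.0578]
 rect ((543.0218505859375, -258.441162109375), (16.34786605834961, 91.46156311035156), 89.26225280761719) 200
 line [ 0.9999  0.0166  0.542  -0.2592] 0.016566588
 rim 188 [ 0.6499 -0.2558  0.0828] (array([ 0.6497, -0.2557]), np.float64(0.03062305338857374)) [ 0.6189 -0.2925  0.0761] [ 0.6885 -0.2208  0.0895]
 head 782 (array([0.6195, 0.1926]), np.float64(0.05358898185677956)) [0.6178 0.1863 0.3471]
 plate 1352 [0.6063 0.1823 0.0114] ((584.3056640625, 187.22671508789062), (354.4850158691406, 314.9051818847656), 72.91136932373047)
 col 851 [0.6343 0.0834 0.2033] 0.2642167460703115
```

Run:
```python
from h import *
np.set_printoptions(precision=4,suppress=True)
def big(m):
    n,l,s,_=cv2.connectedComponentsWithStats(m.astype(np.uint8)); return l==1+np.argmax(s[1:,4])
for n in("top","side"):
    c=np.load(n+"0.npz");W=cloud(c);im=c["image"].astype(int);ex=W[...,2]
    sel=(ex>.007)&(ex<.017)&(W[...,0]>.45)&(W[...,0]<.75)&(W[...,1]>.04)&(W[...,1]<.34)
    m=big(sel&(im.max(2)<135)); p=W[m]
    print(n,"plate",m.sum(),cv2.minAreaRect(p[:,:2].astype(np.float32)*1000))
    h=cv2.approxPolyDP(cv2.convexHull(p[:,:2].astype(np.float32)),.012,True)[:,0];print(h)
    m=big((ex>.258)&(ex<.27)&(W[...,0]>.5)&(W[...,0]<.75)&(W[...,1]>.0)&(W[...,1]<.18));p=W[m]
    print("col",m.sum(),p.mean(0),cv2.minAreaRect(p[:,:2].astype(np.float32)*1000))
c=np.load("top0.npz");W=cloud(c);im=c["image"].astype(int)
m=np.zeros(im.shape[:2],bool);m[190:240,385:405]=(im.max(2)<70)[190:240,385:405];m&=(W[...,2]>.054)&(W[...,2]<.068)
m=big(m);p=W[m];print("handle",m.sum(),cv2.minAreaRect(p[:,:2].astype(np.float32)*1000),p.mean(0))
```

```text
top plate 1092 ((606.29443359375, 191.44393920898438), (132.52163696289062, 149.34214782714844), 44.614139556884766)
[[0.6116 0.0918]
 [0.6465 0.1401]
 [0.6015 0.2907]
 [0.5092 0.197 ]]
col 216 [0.6368 0.0941 0.2605] ((636.85107421875, 94.69560241699219), (39.85029220581055, 39.478721618652344), 44.929100036621094)
side plate 893 ((575.4267578125, 203.6855926513672), (210.6781463623047, 120.37562561035156), 81.20087432861328)
[[0.6208 0.3033]
 [0.5133 0.1958]
 [0.6189 0.0912]
 [0.6493 0.2872]]
col 108 [0.6393 0.0922 0.2599] ((638.7888793945312, 93.0150146484375), (41.00669860839844, 39.0445442199707), 42.181724548339844)
handle 170 ((540.63134765625, -256.34893798828125), (15.893204689025879, 91.32949829101562), 89.97219848632812) [ 0.5415 -0.2558  0.0612]
```

```bash
cat >> h.py <<'E'
from scipy.spatial.transform import Rotation as Ro
TILT=.436
def tool(yaw,tilt=TILT):
    # handle along cup-local -x; tool x outward, y across, fingers leaning towards the cup
    return Ro.from_euler('z',yaw).as_matrix()@np.array([[-1,0,0],[0,1,0],[0,0,-1.]])@Ro.from_euler('y',-tilt).as_matrix()
def pose(axis,ztop,yaw,r=.080,tilt=TILT):
    # TCP pose for cup axis xy, height of cup top, cup yaw, grip at radius r
    R=tool(yaw,tilt); g=np.array([axis[0]-r*np.cos(yaw),axis[1]-r*np.sin(yaw),ztop-.036])
    return g+.019*R[:,2],R
def rows(p0,R0,p1,R1,n):
    w=Ro.from_matrix(R0.T@R1).as_rotvec()/n; d=(p1-p0)/n; R=R0; out=[]
    for i in range(n):
        out.append((np.round(R.T@d*1000,1).tolist(),np.round(w,3).tolist())); R=R@Ro.from_rotvec(w).as_matrix()
    return out
def show(env,tg):
    s=env.state();p,R=s["tcp_pos"],s["eef_rot"]
    for (p1,R1,n) in tg:
        for r in rows(p,R,p1,R1,n): print(r)
        print('--');p,R=p1,R1
E
python3 - <<'E'
from h import *;from station import env
a=(.6495,-.2563)
p,R=pose(a,.086,.005); up=p+[-.03,0,.12]
print(p)
show(env,[(np.array([.40,.05,.28]),tool(.0,.2),15),(up,R,15),(p+[0,0,.06],R,4)])
E
```

```text
[ 0.57752492 -0.25665988  0.03277748]
([-23.4, -23.4, -5.0], [-0.003, -0.013, -0.026])
([-22.9, -24.0, -4.8], [-0.003, -0.013, -0.026])
([-22.3, -24.6, -4.5], [-0.003, -0.013, -0.026])
([-21.7, -25.1, -4.3], [-0.003, -0.013, -0.026])
([-21.1, -25.7, -4.1], [-0.003, -0.013, -0.026])
([-20.5, -26.2, -3.9], [-0.003, -0.013, -0.026])
([-19.8, -26.7, -3.7], [-0.003, -0.013, -0.026])
([-19.2, -27.2, -3.5], [-0.003, -0.013, -0.026])
([-18.5, -27.7, -3.3], [-0.003, -0.013, -0.026])
([-17.8, -28.2, -3.2], [-0.003, -0.013, -0.026])
([-17.2, -28.6, -3.0], [-0.003, -0.013, -0.026])
([-16.4, -29.0, -2.9], [-0.003, -0.013, -0.026])
([-15.7, -29.4, -2.7], [-0.003, -0.013, -0.026])
([-15.0, -29.8, -2.6], [-0.003, -0.013, -0.026])
([-14.2, -30.2, -2.5], [-0.003, -0.013, -0.026])
--
([-8.0, -20.4, 10.3], [-0.0, -0.016, -0.0])
([-7.8, -20.4, 10.4], [-0.0, -0.016, -0.0])
([-7.6, -20.5, 10.5], [-0.0, -0.016, -0.0])
([-7.4, -20.5, 10.6], [-0.0, -0.016, -0.0])
([-7.3, -20.5, 10.7], [-0.0, -0.016, -0.0])
([-7.1, -20.5, 10.8], [-0.0, -0.016, -0.0])
([-6.9, -20.5, 11.0], [-0.0, -0.016, -0.0])
([-6.7, -20.5, 11.1], [-0.0, -0.016, -0.0])
([-6.6, -20.5, 11.2], [-0.0, -0.016, -0.0])
([-6.4, -20.5, 11.3], [-0.0, -0.016, -0.0])
([-6.2, -20.5, 11.4], [-0.0, -0.016, -0.0])
([-6.0, -20.5, 11.5], [-0.0, -0.016, -0.0])
([-5.8, -20.5, 11.5], [-0.0, -0.016, -0.0])
([-5.6, -20.5, 11.6], [-0.0, -0.016, -0.0])
([-5.4, -20.5, 11.7], [-0.0, -0.016, -0.0])
--
([-0.5, -0.0, 16.8], [0.0, 0.0, 0.0])
([-0.5, -0.0, 16.8], [0.0, 0.0, 0.0])
([-0.5, -0.0, 16.8], [0.0, 0.0, 0.0])
([-0.5, -0.0, 16.8], [0.0, 0.0, 0.0])
--
```

Call:
jog_arm --series '[{"linear":[-23.5,-23.5,-5],"rot":[-0.003,-0.013,-0.026],"hand":0},{"linear":[-23,-24,-5],"rot":[-0.003,-0.013,-0.026],"hand":0},{"linear":[-22,-24.5,-4.5],"rot":[-0.003,-0.013,-0.026],"hand":0},{"linear":[-21.5,-25,-4.5],"rot":[-0.003,-0.013,-0.026],"hand":0},{"linear":[-21,-25.5,-4],"rot":[-0.003,-0.013,-0.026],"hand":0},{"linear":[-20.5,-26,-4],"rot":[-0.003,-0.013,-0.026],"hand":0},{"linear":[-20,-26.5,-3.5],"rot":[-0.003,-0.013,-0.026],"hand":0},{"linear":[-19,-27,-3.5],"rot":[-0.003,-0.013,-0.026],"hand":0},{"linear":[-18.5,-27.5,-3.5],"rot":[-0.003,-0.013,-0.026],"hand":0},{"linear":[-18,-28,-3],"rot":[-0.003,-0.013,-0.026],"hand":0}]'

```text
time: 1.1
tcp_pos: [0.3368, 0.2032, 0.255]
eef_rot: [[-0.983, 0.127, 0.133], [0.127, 0.992, -0.005], [-0.132, 0.012, -0.991]]
force: [-0.4, -0.9, 0.2]
gripper_width: 1.001
grip_force: 0.0
```

Call:
jog_arm --series '[{"linear":[-17,-28.5,-3],"rot":[-0.003,-0.013,-0.026],"hand":0.4},{"linear":[-16.5,-29,-3],"rot":[-0.003,-0.013,-0.026],"hand":0.4},{"linear":[-15.5,-29.5,-2.5],"rot":[-0.003,-0.013,-0.026],"hand":0.4},{"linear":[-15,-30,-2.5],"rot":[-0.003,-0.013,-0.026],"hand":0.4},{"linear":[-14,-30,-2.5],"rot":[-0.003,-0.013,-0.026],"hand":0.4},{"linear":[-8,-20.5,10.5],"rot":[0,-0.016,0],"hand":0.4},{"linear":[-8,-20.5,10.5],"rot":[0,-0.016,0],"hand":0.4},{"linear":[-7.5,-20.5,10.5],"rot":[0,-0.016,0],"hand":0.4},{"linear":[-7.5,-20.5,10.5],"rot":[0,-0.016,0],"hand":0.4},{"linear":[-7,-20.5,10.5],"rot":[0,-0.016,0],"hand":0.4}]'

```text
time: 2.1
tcp_pos: [0.4494, -0.0511, 0.2352]
eef_rot: [[-0.961, -0.002, 0.275], [-0.0, 1.0, 0.007], [-0.275, 0.006, -0.961]]
force: [-0.3, -0.2, -0.3]
gripper_width: 0.599
grip_force: 0.0
```

Call:
jog_arm --series '[{"linear":[-7,-20.5,11],"rot":[0,-0.016,0],"hand":0.4},{"linear":[-7,-20.5,11],"rot":[0,-0.016,0],"hand":0.4},{"linear":[-6.5,-20.5,11],"rot":[0,-0.016,0],"hand":0.4},{"linear":[-6.5,-20.5,11],"rot":[0,-0.016,0],"hand":0.4},{"linear":[-6.5,-20.5,11],"rot":[0,-0.016,0],"hand":0.4},{"linear":[-6,-20.5,11.5],"rot":[0,-0.016,0],"hand":0.4},{"linear":[-6,-20.5,11.5],"rot":[0,-0.016,0],"hand":0.4},{"linear":[-6,-20.5,11.5],"rot":[0,-0.016,0],"hand":0.4},{"linear":[-5.5,-20.5,11.5],"rot":[0,-0.016,0],"hand":0.4},{"linear":[-5.5,-20.5,11.5],"rot":[0,-0.016,0],"hand":0.4}]'

```text
time: 3.1
tcp_pos: [0.5473, -0.2551, 0.1494]
eef_rot: [[-0.905, -0.002, 0.424], [0.001, 1.0, 0.007], [-0.424, 0.007, -0.905]]
force: [0.1, -1.1, -0.2]
gripper_width: 0.6
grip_force: 0.0
```

Run:
```python
from h import *;from station import env
c=env.read_camera("wrist");np.savez("w1.npz",**c);cv2.imwrite("pics/w1.png",c["image"][:,:,::-1])
s=env.state();print(s["time"],s["tcp_pos"],s["q"],s["force"],s["gripper_width"]);print(s["eef_rot"].round(3))
a=(.6495,-.2563);p,R=pose(a,.086,.005)
show(env,[(p,R,10)])
```

```text
3.15 [ 0.54702566 -0.2576585   0.14710983] [-0.69633941 -0.04181154  1.684488    0.30310349  1.17568685 -2.33676736] [ 0.42498932 -1.88902204 -0.83641175] 0.5985968508282931
[[-0.906  0.001  0.423]
 [ 0.003  1.     0.006]
 [-0.423  0.007 -0.906]]
([2.1, 0.0, 11.7], [0.0, 0.0, -0.001])
([2.1, 0.0, 11.7], [0.0, 0.0, -0.001])
([2.1, 0.0, 11.7], [0.0, 0.0, -0.001])
([2.1, 0.0, 11.7], [0.0, 0.0, -0.001])
([2.1, 0.1, 11.7], [0.0, 0.0, -0.001])
([2.1, 0.1, 11.7], [0.0, 0.0, -0.001])
([2.1, 0.1, 11.7], [0.0, 0.0, -0.001])
([2.1, 0.1, 11.7], [0.0, 0.0, -0.001])
([2.1, 0.1, 11.7], [0.0, 0.0, -0.001])
([2.1, 0.1, 11.7], [0.0, 0.0, -0.001])
--
```

View pics/w1.png

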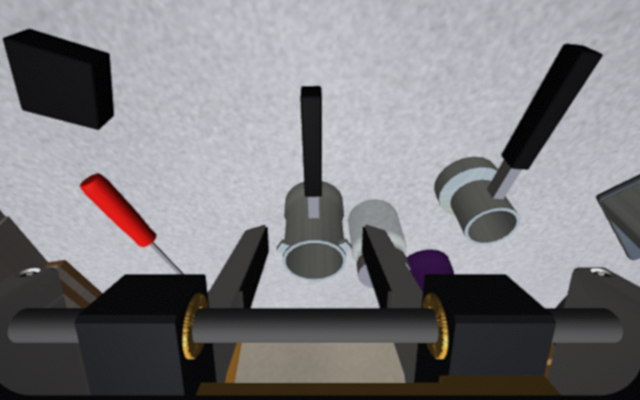

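The wrist view shows the cup between the open fingers: handle from (312,90) to (312,195), rim at (315,260), lugs at (280,245) and (348,245). The jar at (375,235) is clear of the grip. I'll go down and grip.

Call:
jog_arm --series '[{"linear":[2,0,11.7],"rot":[0,0,0],"hand":0.4},{"linear":[2,0,11.7],"rot":[0,0,0],"hand":0.4},{"linear":[2,0,11.7],"rot":[0,0,0],"hand":0.4},{"linear":[2,0,11.7],"rot":[0,0,0],"hand":0.4},{"linear":[2,0,11.7],"rot":[0,0,0],"hand":0.4},{"linear":[2,0,11.7],"rot":[0,0,0],"hand":0.4},{"linear":[2,0,11.7],"rot":[0,0,0],"hand":0.4},{"linear":[2,0,11.7],"rot":[0,0,0],"hand":0.4},{"linear":[2,0.5,11.7],"rot":[0,0,0],"hand":0.4},{"linear":[2,0.5,11.7],"rot":[0,0,0],"hand":0.4}]'

```text
time: 4.15
tcp_pos: [0.5792, -0.2528, 0.0352]
eef_rot: [[-0.905, -0.002, 0.425], [0.001, 1.0, 0.006], [-0.425, 0.006, -0.905]]
force: [-0.5, 0.4, -0.3]
gripper_width: 0.6
grip_force: 0.0
```

Call:
jog_arm --series '[{"linear":[0,0,0],"rot":[0,0,0],"hand":0.6},{"linear":[0,0,0],"rot":[0,0,0],"hand":0.7},{"linear":[0,0,0],"rot":[0,0,0],"hand":0.75},{"linear":[0,0,0],"rot":[0,0,0],"hand":0.8},{"linear":[0,0,0],"rot":[0,0,0],"hand":0.85},{"linear":[0,0,0],"rot":[0,0,0],"hand":1},{"linear":[0,0,0],"rot":[0,0,0],"hand":1},{"linear":[0,0,0],"rot":[0,0,0],"hand":1},{"linear":[0,0,0],"rot":[0,0,0],"hand":1},{"linear":[0,0,0],"rot":[0,0,0],"hand":1}]' --grip_force 55

```text
time: 5.15
tcp_pos: [0.5792, -0.2531, 0.0369]
eef_rot: [[-0.905, -0.002, 0.426], [0.001, 1.0, 0.006], [-0.426, 0.005, -0.905]]
force: [-3.1, -0.1, 4.6]
gripper_width: 0.168
grip_force: 54.9
```

Run:
```python
from h import *;from station import env
np.set_printoptions(precision=4,suppress=True)
c=env.read_camera("side");W=cloud(c);im=c["image"].astype(int)
m=np.zeros(im.shape[:2],bool);m[272:312,330:368]=True;m&=(W[...,2]>.078)&(W[...,2]<.092)
p=W[m];print(len(p),circ(p[:,:2]),p.mean(0))
s=env.state();print(s["time"],s["tcp_pos"],s["q"],s["force"],s["ft_torque"],s["gripper_width"],s["grip_force"]);print(s["eef_rot"].round(3))
```

```text
172 (array([ 0.6499, -0.2534]), np.float64(0.03070153495144213)) [ 0.65   -0.2544  0.0831]
5.2 [ 0.5792 -0.2531  0.0368] [-0.649   0.1104  1.7622  0.3301  0.9404 -2.3721] [-2.8299  0.1475  3.8127] [-0.1384  0.1784 -0.0459] 0.1649126036133219 54.90043222904205
[[-0.905 -0.002  0.426]
 [ 0.     1.     0.006]
 [-0.426  0.005 -0.905]]
```

```bash
cat >> h.py <<'E'
def H(p,R):
    T=np.eye(4);T[:3,:3]=R;T[:3,3]=p;return T
def cupT(x,y,ztop,yaw): return H([x,y,ztop],Ro.from_euler('z',yaw).as_matrix())
try: G=np.load("G.npy")   # tool->cup_top
except Exception: pass
def tcp(x,y,z,yaw):
    T=cupT(x,y,z,yaw)@np.linalg.inv(G);return T[:3,3],T[:3,:3]
def cupnow(s):
    T=H(s["tcp_pos"],s["eef_rot"])@G;y=np.arctan2(T[1,0],T[0,0]);t=np.arccos(T[2,2]);return np.r_[T[:3,3],np.degrees(y),np.degrees(t)].round(4)
def status(s): print(s["time"],"cup",cupnow(s),"F",s["force"].round(2),"M",s["ft_torque"].round(3),"w",round(s["gripper_width"],3),round(s["grip_force"],1))
E
python3 - <<'E'
from h import *;from station import env
s=env.state()
np.save("G.npy",np.linalg.inv(H(s["tcp_pos"],s["eef_rot"]))@cupT(.650,-.2535,.086,.002))
import h;h.G=np.load("G.npy")
show(env,[(*tcp(.65,-.2535,.186,0),8),(*tcp(.53,.12,.18,-.5),22),(*tcp(.615,.192,.165,-.925),10)])
E
```

```text
([-5.3, 0.1, -11.3], [0.0, -0.0, 0.0])
([-5.3, 0.1, -11.3], [0.0, -0.0, 0.0])
([-5.3, 0.1, -11.3], [0.0, -0.0, 0.0])
([-5.3, 0.1, -11.3], [0.0, -0.0, 0.0])
([-5.3, 0.1, -11.3], [0.0, -0.0, 0.0])
([-5.3, 0.1, -11.3], [0.0, -0.0, 0.0])
([-5.3, 0.1, -11.3], [0.0, -0.0, 0.0])
([-5.3, 0.1, -11.3], [0.0, -0.0, 0.0])
--
([4.7, 18.5, -1.8], [0.01, -0.0, 0.021])
([5.1, 18.4, -2.0], [0.01, -0.0, 0.021])
([5.5, 18.3, -2.2], [0.01, -0.0, 0.021])
([5.9, 18.1, -2.3], [0.01, -0.0, 0.021])
([6.2, 18.0, -2.5], [0.01, -0.0, 0.021])
([6.6, 17.8, -2.7], [0.01, -0.0, 0.021])
([7.0, 17.7, -2.9], [0.01, -0.0, 0.021])
([7.3, 17.5, -3.0], [0.01, -0.0, 0.021])
([7.7, 17.3, -3.2], [0.01, -0.0, 0.021])
([8.0, 17.1, -3.4], [0.01, -0.0, 0.021])
([8.4, 16.9, -3.5], [0.01, -0.0, 0.021])
([8.7, 16.7, -3.7], [0.01, -0.0, 0.021])
([9.1, 16.5, -3.9], [0.01, -0.0, 0.021])
([9.4, 16.2, -4.0], [0.01, -0.0, 0.021])
([9.7, 16.0, -4.2], [0.01, -0.0, 0.021])
([10.1, 15.8, -4.3], [0.01, -0.0, 0.021])
([10.4, 15.5, -4.5], [0.01, -0.0, 0.021])
([10.7, 15.2, -4.6], [0.01, -0.0, 0.021])
([11.0, 15.0, -4.8], [0.01, -0.0, 0.021])
([11.3, 14.7, -4.9], [0.01, -0.0, 0.021])
([11.6, 14.4, -5.1], [0.01, -0.0, 0.021])
([11.9, 14.1, -5.2], [0.01, -0.0, 0.021])
--
([-3.5, 13.3, 3.4], [0.018, -0.0, 0.038])
([-3.0, 13.5, 3.2], [0.018, -0.0, 0.038])
([-2.5, 13.6, 2.9], [0.018, -0.0, 0.038])
([-2.0, 13.8, 2.7], [0.018, -0.0, 0.038])
([-1.4, 13.9, 2.4], [0.018, -0.0, 0.038])
([-0.9, 14.0, 2.2], [0.018, -0.0, 0.038])
([-0.4, 14.0, 1.9], [0.018, -0.0, 0.038])
([0.2, 14.1, 1.7], [0.018, -0.0, 0.038])
([0.7, 14.1, 1.4], [0.018, -0.0, 0.038])
([1.3, 14.1, 1.2], [0.018, -0.0, 0.038])
--
```

Call:
jog_arm --series '[{"linear":[-5.3,0,-11.3],"rot":[0,0,0],"hand":1},{"linear":[-5.3,0,-11.3],"rot":[0,0,0],"hand":1},{"linear":[-5.3,0,-11.3],"rot":[0,0,0],"hand":1},{"linear":[-5.3,0,-11.3],"rot":[0,0,0],"hand":1},{"linear":[-5.3,0,-11.3],"rot":[0,0,0],"hand":1},{"linear":[-5.3,0,-11.3],"rot":[0,0,0],"hand":1},{"linear":[-5.3,0,-11.3],"rot":[0,0,0],"hand":1},{"linear":[-5.3,0,-11.3],"rot":[0,0,0],"hand":1},{"linear":[4.7,18.5,-1.8],"rot":[0.01,0,0.021],"hand":1},{"linear":[5.1,18.4,-2],"rot":[0.01,0,0.021],"hand":1}]'

```text
time: 6.2
tcp_pos: [0.569, -0.2167, 0.1369]
eef_rot: [[-0.904, 0.047, 0.425], [0.045, 0.999, -0.015], [-0.426, 0.006, -0.905]]
force: [0.1, -0.3, -2.5]
gripper_width: 0.167
grip_force: 54.9
```

Call:
jog_arm --series '[{"linear":[5.5,18.3,-2.2],"rot":[0.01,0,0.021],"hand":1},{"linear":[5.9,18.1,-2.3],"rot":[0.01,0,0.021],"hand":1},{"linear":[6.2,18,-2.5],"rot":[0.01,0,0.021],"hand":1},{"linear":[6.6,17.8,-2.7],"rot":[0.01,0,0.021],"hand":1},{"linear":[7,17.7,-2.9],"rot":[0.01,0,0.021],"hand":1},{"linear":[7.3,17.5,-3],"rot":[0.01,0,0.021],"hand":1},{"linear":[7.7,17.3,-3.2],"rot":[0.01,0,0.021],"hand":1},{"linear":[8,17.1,-3.4],"rot":[0.01,0,0.021],"hand":1},{"linear":[8.4,16.9,-3.5],"rot":[0.01,0,0.021],"hand":1},{"linear":[8.7,16.7,-3.7],"rot":[0.01,0,0.021],"hand":1}]'

```text
time: 7.2
tcp_pos: [0.5181, -0.0302, 0.1334]
eef_rot: [[-0.87, 0.275, 0.409], [0.251, 0.961, -0.112], [-0.424, 0.005, -0.906]]
force: [0.2, 0.4, -2.0]
gripper_width: 0.167
grip_force: 54.9
```

Call:
jog_arm --series '[{"linear":[9.1,16.5,-3.9],"rot":[0.01,0,0.021],"hand":1},{"linear":[9.4,16.2,-4],"rot":[0.01,0,0.021],"hand":1},{"linear":[9.7,16,-4.2],"rot":[0.01,0,0.021],"hand":1},{"linear":[10.1,15.8,-4.3],"rot":[0.01,0,0.021],"hand":1},{"linear":[10.4,15.5,-4.5],"rot":[0.01,0,0.021],"hand":1},{"linear":[10.7,15.2,-4.6],"rot":[0.01,0,0.021],"hand":1},{"linear":[11,15,-4.8],"rot":[0.01,0,0.021],"hand":1},{"linear":[11.3,14.7,-4.9],"rot":[0.01,0,0.021],"hand":1},{"linear":[11.6,14.4,-5.1],"rot":[0.01,0,0.021],"hand":1},{"linear":[11.9,14.1,-5.2],"rot":[0.01,0,0.021],"hand":1}]'

```text
time: 8.2
tcp_pos: [0.4689, 0.1557, 0.1307]
eef_rot: [[-0.79, 0.489, 0.37], [0.445, 0.872, -0.203], [-0.422, 0.005, -0.907]]
force: [0.9, -0.4, -1.8]
gripper_width: 0.166
grip_force: 54.9
```

Run:
```python
from h import *;from station import env
c=env.read_camera("side");np.savez("s2.npz",**c);cv2.imwrite("pics/s2.png",cv2.resize(c["image"][60:300,200:460,::-1],None,fx=2.3,fy=2.3))
s=env.state();status(s);print(s["q"].round(3))
show(env,[(*tcp(.616,.192,.165,-.925),10)])
```

```text
8.25 cup [  0.5303   0.1232   0.1792 -29.1825   0.341 ] F [ 0.2   2.92 -2.56] M [0.459 0.433 0.13 ] w 0.167 54.9
[ 0.454 -0.189  1.849 -0.37   1.239 -0.527]
([-3.7, 13.0, 3.4], [0.018, -0.001, 0.038])
([-3.2, 13.2, 3.2], [0.018, -0.001, 0.038])
([-2.7, 13.4, 3.0], [0.018, -0.001, 0.038])
([-2.2, 13.5, 2.7], [0.018, -0.001, 0.038])
([-1.7, 13.6, 2.5], [0.018, -0.001, 0.038])
([-1.1, 13.7, 2.2], [0.018, -0.001, 0.038])
([-0.6, 13.8, 2.0], [0.018, -0.001, 0.038])
([-0.1, 13.8, 1.7], [0.018, -0.001, 0.038])
([0.4, 13.9, 1.5], [0.018, -0.001, 0.038])
([0.9, 13.9, 1.3], [0.018, -0.001, 0.038])
--
```

View pics/s2.png

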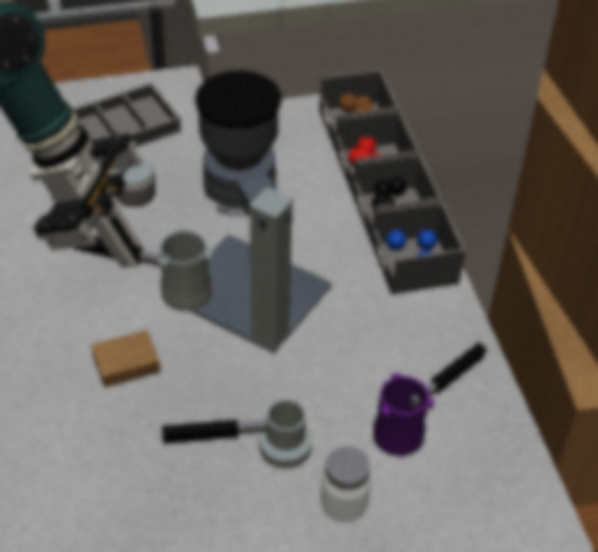

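The side view shows the cup held level at (185,265) in the crop, short of the dispenser. Scoop, jar and box are untouched. Next I'll check the cup rim and collar by depth.

Run:
```python
from h import *
np.set_printoptions(precision=4,suppress=True)
c=np.load("s2.npz");W=cloud(c);x,y,z=W[...,0],W[...,1],W[...,2]
m=(abs(x-.53)<.05)&(abs(y-.123)<.05)&(z>.172)&(z<.19);p=W[m];print("rim",len(p),circ(p[:,:2]),p.mean(0),p[:,2].max())
for lo,hi in((.192,.222),(.23,.26),(.3,.34)):
    for n in("s2","side0"):
        W=cloud(np.load(n+".npz"));x,y,z=W[...,0],W[...,1],W[...,2]
        m=(np.hypot(x-.618,y-.193)<.065)&(z>lo)&(z<hi);p=W[m]
        if len(p)>8: print(n,lo,len(p),circ(p[:,:2]),np.hypot(*(p[:,:2]-[.618,.193]).T).round(3)[::max(1,len(p)//10)])
```

```text
rim 126 (array([0.5307, 0.1197]), np.float64(0.030654162933609706)) [0.53   0.1188 0.1768] 0.18362710697914944
s2 0.192 108 (array([0.6163, 0.1924]), np.float64(0.0430553938158259)) [0.047 0.046 0.046 0.045 0.042 0.046 0.046 0.045 0.042 0.045 0.044]
side0 0.192 110 (array([0.6171, 0.1922]), np.float64(0.043749974565290416)) [0.046 0.045 0.048 0.049 0.048 0.045 0.042 0.044 0.048 0.045]
s2 0.23 378 (array([0.6185, 0.181 ]), np.float64(0.03706847526992265)) [0.046 0.033 0.04  0.032 0.034 0.042 0.046 0.043 0.05  0.045 0.055]
side0 0.23 378 (array([0.618 , 0.1813]), np.float64(0.03704215635222671)) [0.047 0.034 0.042 0.03  0.031 0.039 0.046 0.042 0.05  0.045 0.054]
s2 0.3 361 (array([0.6192, 0.1936]), np.float64(0.04875776801990481)) [0.051 0.049 0.048 0.045 0.048 0.048 0.049 0.049 0.048 0.048 0.051]
side0 0.3 358 (array([0.6191, 0.1937]), np.float64(0.048664409762022694)) [0.051 0.048 0.047 0.045 0.046 0.046 0.047 0.048 0.048 0.05  0.046]
```

Call:
jog_arm --series '[{"linear":[-3.7,13,3.4],"rot":[0.018,-0.001,0.038],"hand":1},{"linear":[-3.2,13.2,3.2],"rot":[0.018,-0.001,0.038],"hand":1},{"linear":[-2.7,13.4,3],"rot":[0.018,-0.001,0.038],"hand":1},{"linear":[-2.2,13.5,2.7],"rot":[0.018,-0.001,0.038],"hand":1},{"linear":[-1.7,13.6,2.5],"rot":[0.018,-0.001,0.038],"hand":1},{"linear":[-1.1,13.7,2.2],"rot":[0.018,-0.001,0.038],"hand":1},{"linear":[-0.6,13.8,2],"rot":[0.018,-0.001,0.038],"hand":1},{"linear":[0,13.8,1.7],"rot":[0.018,-0.001,0.038],"hand":1},{"linear":[0.4,13.9,1.5],"rot":[0.018,-0.001,0.038],"hand":1},{"linear":[0.9,13.9,1.3],"rot":[0.018,-0.001,0.038],"hand":1}]'

```text
time: 9.25
tcp_pos: [0.5753, 0.2452, 0.1153]
eef_rot: [[-0.537, 0.803, 0.258], [0.726, 0.596, -0.343], [-0.43, 0.003, -0.903]]
force: [-0.9, -0.4, -1.4]
gripper_width: 0.165
grip_force: 54.9
```

Run:
```python
from h import *;from station import env
env.read_camera("side");env.read_camera("side")
c=env.read_camera("side");np.savez("s3.npz",**c);cv2.imwrite("pics/s3.png",cv2.resize(c["image"][80:220,220:360,::-1],None,fx=4,fy=4,interpolation=cv2.INTER_CUBIC))
s=env.state();status(s);print(s["q"].round(3))
W=cloud(c);x,y,z=W[...,0],W[...,1],W[...,2]
m=(np.hypot(x-.617,y-.193)<.06)&(z>.1)&(z<.15);p=W[m];print("body",len(p),circ(p[:,:2]))
show(env,[(*tcp(.6175,.193,.188,-.925),10)])
```

```text
9.4 cup [  0.617    0.1881   0.1643 -53.2639   0.3395] F [-0.58 -0.71 -2.79] M [ 0.342  0.363 -0.014] w 0.169 54.9
[ 0.553  0.266  1.413 -0.447  1.433 -0.032]
body 240 (array([0.60571309, 0.19627902]), np.float64(0.0337474728861162))
([-0.7, 0.3, -2.3], [-0.001, 0.0, -0.0])
([-0.7, 0.3, -2.3], [-0.001, 0.0, -0.0])
([-0.7, 0.3, -2.3], [-0.001, 0.0, -0.0])
([-0.7, 0.3, -2.3], [-0.001, 0.0, -0.0])
([-0.7, 0.3, -2.3], [-0.001, 0.0, -0.0])
([-0.7, 0.3, -2.3], [-0.001, 0.0, -0.0])
([-0.7, 0.3, -2.3], [-0.001, 0.0, -0.0])
([-0.7, 0.3, -2.3], [-0.001, 0.0, -0.0])
([-0.7, 0.3, -2.3], [-0.001, 0.0, -0.0])
([-0.7, 0.3, -2.3], [-0.001, 0.0, -0.0])
--
```

View pics/s3.png

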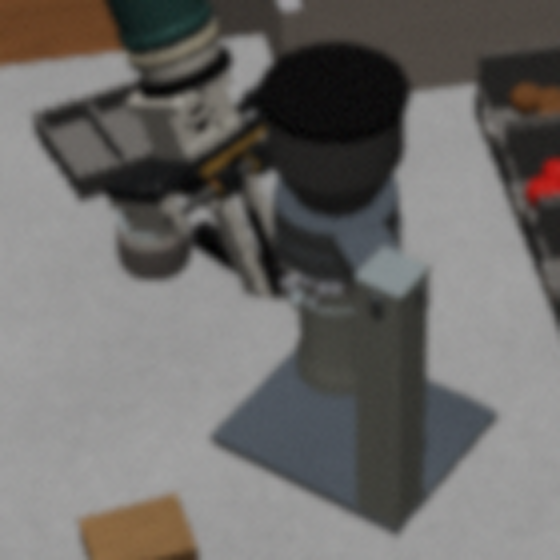

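The side crop shows the cup under the collar with its body at (330,340) and the lugs just below the collar. The column is clear. Next I'll get the cup's offset from the collar within this one view.

```bash
cat >> h.py <<'E'
from scipy.optimize import least_squares
def fixc(W,lo,hi,r,c0,tol=.008):
    p=W[(W[...,2]>lo)&(W[...,2]<hi)][:,:2];c=np.array(c0,float)
    for _ in range(6):
        q=p[abs(np.hypot(*(p-c).T)-r)<tol]
        c=least_squares(lambda c:np.hypot(*(q-c).T)-r,c,loss='soft_l1',f_scale=.002).x
    return c.round(4),len(q)
E
python3 - <<'E'
from h import *
for n in("side0","s2","s3"):
    W=cloud(np.load(n+".npz"));print(n,"collar",fixc(W,.193,.222,.046,(.617,.193)),"head",fixc(W,.3,.34,.050,(.617,.193)))
print("body",fixc(W,.09,.15,.031,(.617,.19)),fixc(W,.1,.13,.031,(.617,.19)),fixc(W,.085,.12,.031,(.617,.19),.005))
print("cup at start",fixc(cloud(np.load("side0.npz")),.02,.07,.031,(.65,-.257),.005))
E
```

```text
side0 collar (array([0.6181, 0.1942]), 103) head (array([0.6195, 0.1953]), 358)
s2 collar (array([0.618 , 0.1946]), 100) head (array([0.6195, 0.1951]), 361)
s3 collar (array([0.618 , 0.1942]), 106) head (array([0.6193, 0.1951]), 359)
body (array([0.6186, 0.1887]), 244) (array([0.6184, 0.189 ]), 133) (array([0.617 , 0.1887]), 127)
cup at start (array([ 0.6493, -0.2558]), 425)
```

Call:
jog_arm --series '[{"linear":[-0.7,0.3,-2.3],"rot":[-0.001,0,0],"hand":1},{"linear":[-0.7,0.3,-2.3],"rot":[-0.001,0,0],"hand":1},{"linear":[-0.7,0.3,-2.3],"rot":[-0.001,0,0],"hand":1},{"linear":[-0.7,0.3,-2.3],"rot":[-0.001,0,0],"hand":1},{"linear":[-0.7,0.3,-2.3],"rot":[-0.001,0,0],"hand":1},{"linear":[-0.7,0.3,-2.3],"rot":[0,0,0],"hand":1},{"linear":[-0.7,0.3,-2.3],"rot":[0,0,0],"hand":1},{"linear":[-0.7,0.3,-2.3],"rot":[0,0,0],"hand":1},{"linear":[-0.7,0.3,-2.3],"rot":[0,0,0],"hand":1},{"linear":[0,0,0],"rot":[0,0,0],"hand":1}]'

```text
time: 10.4
tcp_pos: [0.5751, 0.2488, 0.137]
eef_rot: [[-0.538, 0.8, 0.264], [0.724, 0.6, -0.341], [-0.431, 0.007, -0.902]]
force: [-0.7, 0.6, -1.6]
gripper_width: 0.163
grip_force: 54.9
```

Run:
```python
from h import *;from station import env
s=env.state();status(s)
show(env,[(*tcp(.617,.1932,.195,-.925),8)])
```

```text
10.4 cup [  0.6168   0.192    0.1865 -53.1592   0.3678] F [-0.66  0.6  -1.62] M [ 0.358  0.311 -0.022] w 0.163 54.9
([-0.4, 0.1, -1.1], [0.0, 0.001, -0.0])
([-0.3, 0.1, -1.1], [0.0, 0.001, -0.0])
([-0.3, 0.1, -1.1], [0.0, 0.001, -0.0])
([-0.3, 0.1, -1.1], [0.0, 0.001, -0.0])
([-0.3, 0.1, -1.1], [0.0, 0.001, -0.0])
([-0.3, 0.1, -1.1], [0.0, 0.001, -0.0])
([-0.3, 0.1, -1.1], [0.0, 0.001, -0.0])
([-0.3, 0.1, -1.1], [0.0, 0.001, -0.0])
--
```

Call:
jog_arm --series '[{"linear":[-0.4,0.1,-1.1],"rot":[0,0.001,0],"hand":1},{"linear":[-0.4,0.1,-1.1],"rot":[0,0.001,0],"hand":1},{"linear":[-0.3,0.1,-1.1],"rot":[0,0.001,0],"hand":1},{"linear":[-0.3,0.1,-1.1],"rot":[0,0.001,0],"hand":1},{"linear":[-0.3,0.1,-1.1],"rot":[0,0.001,0],"hand":1},{"linear":[-0.3,0.1,-1.1],"rot":[0,0.001,0],"hand":1},{"linear":[-0.3,0.1,-1.1],"rot":[0,0,0],"hand":1},{"linear":[0,0,0],"rot":[0,0,0],"hand":1},{"linear":[0,0,0],"rot":[0,0,0],"hand":1},{"linear":[0,0,0],"rot":[0,0,0],"hand":1}]'

```text
time: 11.4
tcp_pos: [0.5741, 0.2499, 0.1435]
eef_rot: [[-0.541, 0.801, 0.258], [0.726, 0.599, -0.337], [-0.425, 0.005, -0.905]]
force: [1.5, -1.2, -7.6]
gripper_width: 0.163
grip_force: 55.0
```

Run:
```python
from h import *;from station import env
s=env.state();status(s)
show(env,[(*tcp(.617,.1932,.199,-.925),4)])
```

```text
11.4 cup [  0.6162   0.1929   0.1925 -53.1821   0.0569] F [ 1.48 -1.25 -7.64] M [1.013 0.675 0.051] w 0.163 55.0
([-0.7, 0.2, -1.4], [-0.0, -0.0, -0.001])
([-0.7, 0.2, -1.4], [-0.0, -0.0, -0.001])
([-0.7, 0.2, -1.4], [-0.0, -0.0, -0.001])
([-0.7, 0.2, -1.4], [-0.0, -0.0, -0.001])
--
```

```bash
cat >> h.py <<'E'
def rel(env,dyaw,dz,n,dx=0,dy=0):
    # shift/turn of the cup about its own axis, relative to where it is
    s=env.state();T=H(s["tcp_pos"],s["eef_rot"]);C=T@G
    D=C.copy();D[:3,:3]=Ro.from_euler('z',dyaw,degrees=True).as_matrix()@C[:3,:3];D[:3,3]+=[dx,dy,dz]
    # step by step so the axis stays put
    for i in range(n):
        f0,f1=i/n,(i+1)/n
        def at(f):
            X=C.copy();X[:3,:3]=Ro.from_euler('z',dyaw*f,degrees=True).as_matrix()@C[:3,:3];X[:3,3]+=np.array([dx,dy,dz])*f
            return X@np.linalg.inv(G)
        d=np.linalg.inv(at(f0))@at(f1)
        if i in(0,n-1): print(n,(d[:3,3]*1000).round(2).tolist(),Ro.from_matrix(d[:3,:3]).as_rotvec().round(4).tolist())
E
python3 - <<'E'
from h import *;from station import env
rel(env,8,0,8);rel(env,0,.001,1);rel(env,0,0,1,.001);rel(env,0,0,1,0,.001)
E
```

```text
8 [-0.0, -1.24, -0.0] [-0.0074, 0.0001, -0.0158]
8 [-0.0, -1.24, -0.0] [-0.0074, 0.0001, -0.0158]
1 [-0.42, 0.01, -0.91] [0.0, -0.0, -0.0]
1 [-0.54, 0.8, 0.26] [0.0, -0.0, -0.0]
1 [0.73, 0.6, -0.34] [0.0, -0.0, -0.0]
```

Call:
jog_arm --series '[{"linear":[0,-1.24,0],"rot":[-0.0074,0,-0.0158],"hand":1},{"linear":[0,-1.24,0],"rot":[-0.0074,0,-0.0158],"hand":1},{"linear":[0,-1.24,0],"rot":[-0.0074,0,-0.0158],"hand":1},{"linear":[0,-1.24,0],"rot":[-0.0074,0,-0.0158],"hand":1},{"linear":[0,-1.24,0],"rot":[-0.0074,0,-0.0158],"hand":1},{"linear":[0,0,0],"rot":[0,0,0],"hand":1},{"linear":[0,0,0],"rot":[0,0,0],"hand":1},{"linear":[0,0,0],"rot":[0,0,0],"hand":1},{"linear":[0,0,0],"rot":[0,0,0],"hand":1},{"linear":[0,0,0],"rot":[0,0,0],"hand":1}]'

```text
time: 12.4
tcp_pos: [0.5701, 0.2461, 0.1448]
eef_rot: [[-0.601, 0.745, 0.289], [0.676, 0.667, -0.314], [-0.427, 0.007, -0.904]]
force: [0.3, -0.2, -0.7]
gripper_width: 0.162
grip_force: 55.0
```

Run:
```python
from h import *;from station import env
s=env.state();status(s)
```

```text
12.4 cup [  0.6169   0.193    0.194  -48.168    0.1163] F [ 0.28 -0.18 -0.7 ] M [0.397 0.255 0.077] w 0.162 55.0
```

Call:
jog_arm --series '[{"linear":[-0.42,0,-0.91],"rot":[0,0,0],"hand":1},{"linear":[-0.42,0,-0.91],"rot":[0,0,0],"hand":1},{"linear":[-0.42,0,-0.91],"rot":[0,0,0],"hand":1},{"linear":[0,0,0],"rot":[0,0,0],"hand":1},{"linear":[0,0,0],"rot":[0,0,0],"hand":1},{"linear":[0,0,0],"rot":[0,0,0],"hand":1},{"linear":[0,0,0],"rot":[0,0,0],"hand":1},{"linear":[0,0,0],"rot":[0,0,0],"hand":1},{"linear":[0,0,0],"rot":[0,0,0],"hand":1},{"linear":[0,0,0],"rot":[0,0,0],"hand":1}]'

```text
time: 13.4
tcp_pos: [0.5694, 0.2462, 0.1469]
eef_rot: [[-0.602, 0.745, 0.288], [0.676, 0.667, -0.313], [-0.425, 0.006, -0.905]]
force: [1.7, 0.9, -7.2]
gripper_width: 0.167
grip_force: 55.0
```

Run:
```python
from h import *;from station import env
s=env.state();status(s)
```

```text
13.4 cup [ 6.16300e-01  1.93100e-01  1.96000e-01 -4.81658e+01  3.31000e-02] F [ 1.74  0.94 -7.15] M [1.242 0.781 0.323] w 0.167 55.0
```

Call:
jog_arm --series '[{"linear":[-0.42,0,-0.91],"rot":[0,0,0],"hand":1},{"linear":[-0.42,0,-0.91],"rot":[0,0,0],"hand":1},{"linear":[0,0,0],"rot":[0,0,0],"hand":1},{"linear":[0,0,0],"rot":[0,0,0],"hand":1},{"linear":[0,0,0],"rot":[0,0,0],"hand":1},{"linear":[0,0,0],"rot":[0,0,0],"hand":1},{"linear":[0,0,0],"rot":[0,0,0],"hand":1},{"linear":[0,0,0],"rot":[0,0,0],"hand":1},{"linear":[0,0,0],"rot":[0,0,0],"hand":1},{"linear":[0,0,0],"rot":[0,0,0],"hand":1}]'

```text
time: 14.4
tcp_pos: [0.5695, 0.2463, 0.1493]
eef_rot: [[-0.602, 0.745, 0.288], [0.676, 0.667, -0.313], [-0.426, 0.006, -0.905]]
force: [-0.9, 2.8, -7.8]
gripper_width: 0.164
grip_force: 55.0
```

Run:
```python
from h import *;from station import env
c=env.read_camera("side");np.savez("s4.npz",**c);cv2.imwrite("pics/s4.png",cv2.resize(c["image"][110:200,250:340,::-1],None,fx=6,fy=6,interpolation=cv2.INTER_CUBIC))
s=env.state();status(s)
W=cloud(c);print(fixc(W,.11,.15,.031,(.617,.193),.005),fixc(W,.193,.222,.046,(.617,.193)))
```

```text
14.45 cup [  0.6164   0.1932   0.1985 -48.1604   0.0575] F [-1.22  2.99 -6.28] M [1.44  1.081 0.108] w 0.164 55.0
(array([0.6151, 0.1946]), 150) (array([0.6183, 0.1943]), 96)
```

View pics/s4.png

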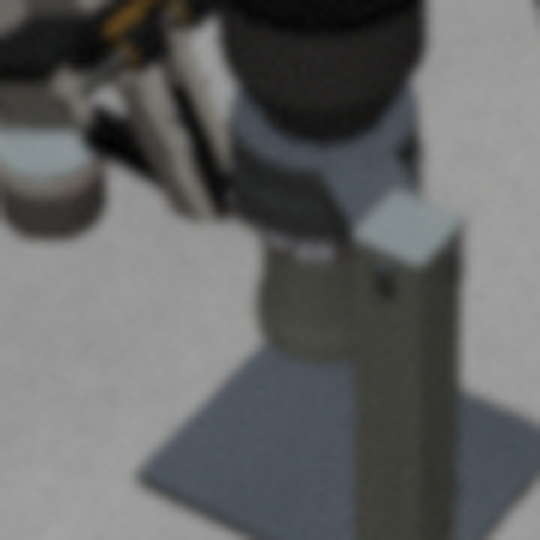

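The crop shows the cup up in the collar, with the lugs' bright edges just vanishing into it at (305,245). I'll check the cup's tilt next.

```bash
cat >> h.py <<'E'
def axis(W,lo,hi,c0,r=.031,tol=.005):
    p=W[(W[...,2]>lo)&(W[...,2]<hi)];c=np.r_[c0,0,0];zm=(lo+hi)/2
    f=lambda c,q:np.hypot(q[:,0]-c[0]-c[2]*(q[:,2]-zm),q[:,1]-c[1]-c[3]*(q[:,2]-zm))-r
    for _ in range(8):
        q=p[abs(f(c,p))<tol];c=least_squares(f,c,args=(q,),loss='soft_l1',f_scale=.002).x
    return c.round(4),len(q)
E
python3 - <<'E'
from h import *
for n,lo,hi,c in(("side0",.02,.075,(.65,-.256)),("s2",.11,.17,(.53,.12)),("s3",.09,.155,(.617,.189)),("s4",.12,.185,(.617,.193)),("s4",.115,.165,(.617,.193))):
    print(n,axis(cloud(np.load(n+".npz")),lo,hi,c))
for n in("s3","s4"):
    W=cloud(np.load(n+".npz"))
    p=W[(np.hypot(W[...,0]-.617,W[...,1]-.191)<.045)&(W[...,2]>.05)];p=p[np.argsort(p[:,2])][:40];print(n,p[:,2].round(3)[::8],p[:8].round(3).tolist()[:3])
E
```

```text
side0 (array([ 0.6492, -0.2558, -0.0158, -0.0086]), 472)
s2 (array([ 0.5305,  0.1204, -0.0039, -0.0026]), 457)
s3 (array([0.6185, 0.1889, 0.0496, 0.0138]), 239)
s4 (array([ 0.6168,  0.1948,  0.0839, -0.0136]), 208)
s4 (array([0.6159, 0.1947, 0.0896, 0.0432]), 185)
s3 [0.074 0.081 0.082 0.085 0.087] [[0.587, 0.185, 0.074], [0.617, 0.157, 0.077], [0.614, 0.157, 0.077]]
s4 [0.104 0.11  0.112 0.115 0.117] [[0.585, 0.19, 0.104], [0.612, 0.166, 0.105], [0.625, 0.166, 0.106]]
```

Call:
jog_arm --series '[{"linear":[0.42,0,0.91],"rot":[0,0,0],"hand":1},{"linear":[0.84,0,1.82],"rot":[0,0,0],"hand":1},{"linear":[2.1,0,4.5],"rot":[0,0,0],"hand":1},{"linear":[4.2,0,9.1],"rot":[0,0,0],"hand":1},{"linear":[4.2,0,9.1],"rot":[0,0,0],"hand":1},{"linear":[4.2,0,9.1],"rot":[0,0,0],"hand":1},{"linear":[4.2,0,9.1],"rot":[0,0,0],"hand":1},{"linear":[4.2,0,9.1],"rot":[0,0,0],"hand":1},{"linear":[4.2,0,9.1],"rot":[0,0,0],"hand":1},{"linear":[4.2,0,9.1],"rot":[0,0,0],"hand":1}]'

```text
time: 15.45
tcp_pos: [0.5705, 0.2459, 0.0703]
eef_rot: [[-0.601, 0.745, 0.288], [0.676, 0.667, -0.314], [-0.426, 0.006, -0.905]]
force: [-0.2, 0.3, -1.9]
gripper_width: 0.16
grip_force: 55.0
```

Run:
```python
from h import *;from station import env
env.read_camera("side");env.read_camera("side")
c=env.read_camera("side");np.savez("s5.npz",**c)
s=env.state();status(s)
W=cloud(c);z=cupnow(s)[2]
print(axis(W,z-.07,z-.01,(.617,.193)),axis(W,z-.06,z-.02,(.617,.193)))
p=W[(np.hypot(W[...,0]-.617,W[...,1]-.191)<.045)&(W[...,2]>.02)];p=p[np.argsort(p[:,2])][:40];print(p[::4].round(3).tolist())
```

```text
15.6 cup [  0.6168   0.1926   0.1191 -48.1658   0.0699] F [ 0.08  0.39 -1.56] M [ 0.365  0.367 -0.026] w 0.165 55.0
(array([ 0.6179,  0.1925,  0.0706, -0.0485]), 298) (array([ 0.6183,  0.1922,  0.073 , -0.0313]), 200)
[[0.602, 0.169, 0.026], [0.599, 0.168, 0.028], [0.587, 0.178, 0.03], [0.614, 0.162, 0.031], [0.607, 0.161, 0.033], [0.592, 0.169, 0.033], [0.59, 0.173, 0.035], [0.617, 0.16, 0.037], [0.59, 0.173, 0.038], [0.598, 0.166, 0.039]]
```

Call:
jog_arm --series '[{"linear":[0,0,0],"rot":[0,-0.02,0],"hand":1},{"linear":[0,0,0],"rot":[0,-0.02,0],"hand":1},{"linear":[0,0,0],"rot":[0,-0.02,0],"hand":1},{"linear":[1.9,0,3.5],"rot":[0,0,0],"hand":1},{"linear":[1.9,0,3.5],"rot":[0,0,0],"hand":1},{"linear":[1.9,0,3.5],"rot":[0,0,0],"hand":1},{"linear":[1.4,0,2.6],"rot":[0,0,0],"hand":1},{"linear":[1,0,1.8],"rot":[0,0,0],"hand":1},{"linear":[0.7,0,1.3],"rot":[0,0,0],"hand":1},{"linear":[0,0,0],"rot":[0,0,0],"hand":1}]'

```text
time: 16.6
tcp_pos: [0.5706, 0.2459, 0.0525]
eef_rot: [[-0.583, 0.745, 0.324], [0.656, 0.667, -0.354], [-0.479, 0.006, -0.878]]
force: [0.3, -1.0, -1.8]
gripper_width: 0.166
grip_force: 55.0
```

Run:
```python
from h import *;from station import env
env.read_camera("side")
c=env.read_camera("side");np.savez("s6.npz",**c)
s=env.state();status(s)
W=cloud(c)
print(axis(W,.03,.09,(.617,.193)),axis(W,.035,.075,(.617,.193)))
```

```text
16.7 cup [  0.6154   0.1952   0.1063 -48.1937   3.4731] F [-0.16 -0.76 -1.05] M [0.381 0.328 0.008] w 0.165 55.0
(array([ 0.6182,  0.1932,  0.0582, -0.0115]), 275) (array([ 0.6182,  0.1933,  0.0889, -0.0343]), 173)
```

Call:
jog_arm --series '[{"linear":[0.5,0,0.9],"rot":[0,0,0],"hand":1},{"linear":[0.5,0,0.9],"rot":[0,0,0],"hand":1},{"linear":[0.5,0,0.9],"rot":[0,0,0],"hand":1},{"linear":[0.5,0,0.9],"rot":[0,0,0],"hand":1},{"linear":[0,0,0],"rot":[0,0,0],"hand":1},{"linear":[0,0,0],"rot":[0,0,0],"hand":1},{"linear":[0,0,0],"rot":[0,0,0],"hand":1},{"linear":[0,0,0],"rot":[0,0,0],"hand":1},{"linear":[0,0,0],"rot":[0,0,0],"hand":1},{"linear":[0,0,0],"rot":[0,0,0],"hand":1}]'

```text
time: 17.7
tcp_pos: [0.5706, 0.2461, 0.0487]
eef_rot: [[-0.583, 0.745, 0.324], [0.656, 0.667, -0.354], [-0.48, 0.006, -0.877]]
force: [-0.9, 0.2, -2.5]
gripper_width: 0.164
grip_force: 55.0
```

Still no contact, so I'll go down a little more.

Call:
jog_arm --series '[{"linear":[0.5,0,0.9],"rot":[0,0,0],"hand":1},{"linear":[0.5,0,0.9],"rot":[0,0,0],"hand":1},{"linear":[0.5,0,0.9],"rot":[0,0,0],"hand":1},{"linear":[0,0,0],"rot":[0,0,0],"hand":1},{"linear":[0,0,0],"rot":[0,0,0],"hand":1},{"linear":[0,0,0],"rot":[0,0,0],"hand":1},{"linear":[0,0,0],"rot":[0,0,0],"hand":1},{"linear":[0,0,0],"rot":[0,0,0],"hand":1},{"linear":[0,0,0],"rot":[0,0,0],"hand":1},{"linear":[0,0,0],"rot":[0,0,0],"hand":1}]'

```text
time: 18.7
tcp_pos: [0.5709, 0.2463, 0.0483]
eef_rot: [[-0.581, 0.745, 0.326], [0.656, 0.666, -0.354], [-0.481, 0.008, -0.877]]
force: [-5.5, 0.4, 7.8]
gripper_width: 0.17
grip_force: 55.0
```

Run:
```python
from h import *;from station import env
c=env.read_camera("side");s=env.state();status(s)
W=cloud(c);print(axis(W,.025,.08,(.617,.193)))
p=W[(np.hypot(W[...,0]-.617,W[...,1]-.191)<.045)&(W[...,2]>.004)];p=p[np.argsort(p[:,2])];print(p[p[:,2]>.016][:30:3].round(3).tolist())
```

```text
18.75 cup [  0.6155   0.1954   0.1018 -48.2322   3.572 ] F [-5.09  0.54  7.45] M [-0.439  0.686 -0.524] w 0.162 55.0
(array([0.6186, 0.1933, 0.032 , 0.0015]), 244)
[[0.599, 0.174, 0.017], [0.601, 0.164, 0.018], [0.617, 0.16, 0.018], [0.602, 0.168, 0.018], [0.611, 0.165, 0.019], [0.59, 0.177, 0.021], [0.62, 0.16, 0.022], [0.617, 0.161, 0.022], [0.623, 0.159, 0.023], [0.62, 0.161, 0.026]]
```

Call:
jog_arm --series '[{"linear":[0,0,0],"rot":[0,0,0],"hand":0.8},{"linear":[0,0,0],"rot":[0,0,0],"hand":0.75},{"linear":[0,0,0],"rot":[0,0,0],"hand":0.7},{"linear":[0,0,0],"rot":[0,0,0],"hand":0.65},{"linear":[0,0,0],"rot":[0,0,0],"hand":0.6},{"linear":[0,0,0],"rot":[0,0,0],"hand":0.6},{"linear":[0,0,0],"rot":[0,0,0],"hand":0.6},{"linear":[0,0,0],"rot":[0,0,0],"hand":0.6},{"linear":[0,0,0],"rot":[0,0,0],"hand":0.6},{"linear":[0,0,0],"rot":[0,0,0],"hand":0.6}]'

```text
time: 19.75
tcp_pos: [0.5706, 0.2461, 0.0456]
eef_rot: [[-0.583, 0.745, 0.324], [0.656, 0.667, -0.354], [-0.48, 0.006, -0.877]]
force: [-0.7, 0.3, 0.3]
gripper_width: 0.397
grip_force: 0.0
```

Run:
```python
from h import *;from station import env
c=env.read_camera("side");s=env.state();status(s)
W=cloud(c);print(axis(W,.025,.09,(.617,.193)),fixc(W,.03,.08,.031,(.617,.193),.005))
y=np.radians(-48.2)
c=env.read_camera("wrist");cv2.imwrite("pics/w2.png",c["image"][:,:,::-1])
show(env,[(*pose((.617,.193),.098,y,.068,.785),10)])
```

```text
19.8 cup [  0.6153   0.1953   0.099  -48.1857   3.4666] F [ 0.05  0.7  -0.59] M [0.144 0.131 0.013] w 0.401 0.0
(array([ 0.6195,  0.1926,  0.0533, -0.0018]), 295) (array([0.6194, 0.1928]), 219)
([-1.5, -0.1, 0.5], [0.001, -0.028, -0.0])
([-1.5, -0.1, 0.6], [0.001, -0.028, -0.0])
([-1.5, -0.1, 0.6], [0.001, -0.028, -0.0])
([-1.5, -0.1, 0.6], [0.001, -0.028, -0.0])
([-1.5, -0.1, 0.7], [0.001, -0.028, -0.0])
([-1.5, -0.1, 0.7], [0.001, -0.028, -0.0])
([-1.4, -0.1, 0.8], [0.001, -0.028, -0.0])
([-1.4, -0.1, 0.8], [0.001, -0.028, -0.0])
([-1.4, -0.1, 0.8], [0.001, -0.028, -0.0])
([-1.4, -0.1, 0.9], [0.001, -0.028, -0.0])
--
```

View pics/w2.png

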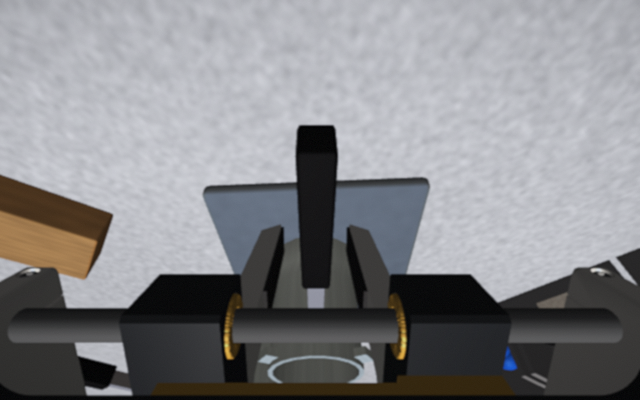

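The wrist view shows the cup standing upright on the foot plate at (315,370), with the handle straight between the open fingers at (317,210). I'll regrip nearer the cup and more steeply tilted, so the pads have more hold against pitching.

Call:
jog_arm --series '[{"linear":[-1.5,0,0.5],"rot":[0,-0.026,0],"hand":0.6},{"linear":[-1.5,0,0.5],"rot":[0,-0.026,0],"hand":0.6},{"linear":[-1.5,0,0.6],"rot":[0,-0.026,0],"hand":0.6},{"linear":[-1.5,0,0.6],"rot":[0,-0.026,0],"hand":0.6},{"linear":[-1.4,0,0.6],"rot":[0,-0.026,0],"hand":0.6},{"linear":[-1.4,0,0.6],"rot":[0,-0.026,0],"hand":0.6},{"linear":[-1.4,0,0.7],"rot":[0,-0.026,0],"hand":0.6},{"linear":[-1.4,0,0.7],"rot":[0,-0.026,0],"hand":0.6},{"linear":[-1.4,0,0.7],"rot":[0,-0.026,0],"hand":0.6},{"linear":[0,0,0],"rot":[0,0,0],"hand":0.6}]'

```text
time: 20.85
tcp_pos: [0.5792, 0.2358, 0.0475]
eef_rot: [[-0.493, 0.745, 0.45], [0.555, 0.667, -0.497], [-0.67, 0.005, -0.742]]
force: [-1.1, -0.6, 0.3]
gripper_width: 0.399
grip_force: 0.0
```

Run:
```python
from h import *;from station import env
s=env.state();print(s["time"],s["tcp_pos"],s["q"].round(3),s["force"]);print(s["eef_rot"].round(3))
g=s["tcp_pos"]-.019*s["eef_rot"][:,2];print("grasp",g,"r",np.hypot(*(g[:2]-[.6185,.1915])),"want z .062, lateral",np.degrees(np.arctan2(.1915-g[1],.6185-g[0])))
```

```text
20.85 [0.57923727 0.23584091 0.04753231] [ 0.675  0.344  1.581 -0.776  1.271  0.207] [-1.10789621 -0.58241524  0.2602251 ]
[[-0.493  0.745  0.45 ]
 [ 0.555  0.667 -0.497]
 [-0.67   0.005 -0.742]]
grasp [0.57068522 0.24528289 0.06162882] r 0.07196423984686023 want z .062, lateral -48.36184069914086
```

Call:
jog_arm --series '[{"linear":[-1.4,0,1.3],"rot":[0,0,0],"hand":0.6},{"linear":[0,0,0],"rot":[0,0,0],"hand":0.7},{"linear":[0,0,0],"rot":[0,0,0],"hand":0.75},{"linear":[0,0,0],"rot":[0,0,0],"hand":0.8},{"linear":[0,0,0],"rot":[0,0,0],"hand":0.85},{"linear":[0,0,0],"rot":[0,0,0],"hand":1},{"linear":[0,0,0],"rot":[0,0,0],"hand":1},{"linear":[0,0,0],"rot":[0,0,0],"hand":1},{"linear":[0,0,0],"rot":[0,0,0],"hand":1},{"linear":[0,0,0],"rot":[0,0,0],"hand":1}]' --grip_force 60

```text
time: 21.85
tcp_pos: [0.5813, 0.2343, 0.0487]
eef_rot: [[-0.492, 0.745, 0.451], [0.556, 0.667, -0.496], [-0.67, 0.007, -0.742]]
force: [-0.4, -1.2, 1.6]
gripper_width: 0.168
grip_force: 60.0
```

Run:
```python
from h import *;from station import env
c=env.read_camera("side");W=cloud(c);f=fixc(W,.03,.08,.031,(.617,.193),.005);print(f,axis(W,.025,.09,(.617,.193)))
cc=f[0]-[.001,.0013]   # camera -> arm frame offset (collar seen .618,.1943 = .617,.193)
s=env.state();R=s["eef_rot"];yaw=np.arctan2(R[1,1],R[0,1])-np.pi/2;print(np.degrees(yaw))
np.save("G.npy",np.linalg.inv(H(s["tcp_pos"],R))@cupT(cc[0],cc[1],.098,yaw))
import h;h.G=np.load("G.npy");status(s)
print(s["tcp_pos"],R.round(3).tolist())
show(env,[(*tcp(.617,.193,.186,yaw),10)])
rel(env,5,0,5);rel(env,0,.001,1)
```

```text
(array([0.6192, 0.1922]), 234) (array([ 0.6191,  0.1923,  0.0512, -0.0135]), 303)
-48.16695867099896
21.9 cup [  0.6182   0.1909   0.098  -48.167    0.    ] F [-0.03 -1.14  1.13] M [0.004 0.095 0.015] w 0.168 60.0
[0.58123616 0.2343464  0.04863586] [[-0.492, 0.745, 0.451], [0.556, 0.667, -0.496], [-0.67, 0.007, -0.742]]
([-5.7, 0.1, -6.7], [-0.0, 0.0, 0.0])
([-5.7, 0.1, -6.7], [-0.0, 0.0, 0.0])
([-5.7, 0.1, -6.7], [-0.0, 0.0, 0.0])
([-5.7, 0.1, -6.7], [-0.0, 0.0, 0.0])
([-5.7, 0.1, -6.7], [-0.0, 0.0, 0.0])
([-5.7, 0.1, -6.7], [-0.0, 0.0, 0.0])
([-5.7, 0.1, -6.7], [-0.0, 0.0, 0.0])
([-5.7, 0.1, -6.7], [-0.0, 0.0, 0.0])
([-5.7, 0.1, -6.7], [-0.0, 0.0, 0.0])
([-5.7, 0.1, -6.7], [-0.0, 0.0, 0.0])
--
5 [0.01, -1.0, -0.02] [-0.0117, 0.0001, -0.013]
5 [0.01, -1.0, -0.02] [-0.0117, 0.0001, -0.013]
1 [-0.67, 0.01, -0.74] [-0.0, 0.0, 0.0]
```

Call:
jog_arm --series '[{"linear":[-5.7,-1,-6.7],"rot":[-0.0131,0,-0.0146],"hand":1},{"linear":[-5.7,-1,-6.7],"rot":[-0.0131,0,-0.0146],"hand":1},{"linear":[-5.7,-1,-6.7],"rot":[-0.0131,0,-0.0146],"hand":1},{"linear":[-5.7,-1,-6.7],"rot":[-0.0131,0,-0.0146],"hand":1},{"linear":[-5.7,-1,-6.7],"rot":[-0.0131,0,-0.0146],"hand":1},{"linear":[-5.7,-1,-6.7],"rot":[-0.0131,0,-0.0146],"hand":1},{"linear":[-5.7,-1,-6.7],"rot":[-0.0131,0,-0.0146],"hand":1},{"linear":[-5.7,-1,-6.7],"rot":[-0.0131,0,-0.0146],"hand":1},{"linear":[-5.7,-1,-6.7],"rot":[-0.0131,0,-0.0146],"hand":1},{"linear":[-5.7,-1,-6.7],"rot":[-0.0131,0,-0.0146],"hand":1}]'

```text
time: 22.9
tcp_pos: [0.5719, 0.2284, 0.137]
eef_rot: [[-0.591, 0.6, 0.539], [0.448, 0.8, -0.399], [-0.671, 0.006, -0.742]]
force: [-0.7, -0.2, -2.2]
gripper_width: 0.165
grip_force: 60.0
```

Run:
```python
from h import *;from station import env
env.read_camera("side");c=env.read_camera("side");np.savez("s7.npz",**c);s=env.state();status(s)
W=cloud(c);print(fixc(W,.12,.165,.031,(.617,.193),.005),fixc(W,.193,.222,.046,(.617,.193)),axis(W,.115,.175,(.617,.193)))
s=env.state();z=cupnow(s)
show(env,[(*tcp(.617,.193,.192,np.radians(-37)),6)])
```

```text
23.0 cup [  0.6171   0.1932   0.188  -36.8973   0.1765] F [ 0.46 -0.28 -1.52] M [0.426 0.56  0.032] w 0.166 60.0
(array([0.6171, 0.1962]), 164) (array([0.6187, 0.193 ]), 98) (array([0.617 , 0.196 , 0.0397, 0.0206]), 207)
([-0.4, -0.0, -0.5], [0.0, 0.0, -0.0])
([-0.4, -0.0, -0.5], [0.0, 0.0, -0.0])
([-0.4, -0.0, -0.5], [0.0, 0.0, -0.0])
([-0.4, -0.0, -0.5], [0.0, 0.0, -0.0])
([-0.4, -0.0, -0.5], [0.0, 0.0, -0.0])
([-0.4, -0.0, -0.5], [0.0, 0.0, -0.0])
--
```

Call:
jog_arm --series '[{"linear":[-0.67,0,-0.74],"rot":[0,0,0],"hand":1},{"linear":[-0.67,0,-0.74],"rot":[0,0,0],"hand":1},{"linear":[-0.67,0,-0.74],"rot":[0,0,0],"hand":1},{"linear":[-0.67,0,-0.74],"rot":[0,0,0],"hand":1},{"linear":[-0.67,0,-0.74],"rot":[0,0,0],"hand":1},{"linear":[-0.67,0,-0.74],"rot":[0,0,0],"hand":1},{"linear":[-0.67,0,-0.74],"rot":[0,0,0],"hand":1},{"linear":[0,0,0],"rot":[0,0,0],"hand":1},{"linear":[0,0,0],"rot":[0,0,0],"hand":1},{"linear":[0,0,0],"rot":[0,0,0],"hand":1}]'

```text
time: 24.0
tcp_pos: [0.5713, 0.2284, 0.1415]
eef_rot: [[-0.592, 0.601, 0.537], [0.449, 0.799, -0.4], [-0.669, 0.004, -0.743]]
force: [3.8, 0.1, -11.6]
gripper_width: 0.165
grip_force: 60.0
```

Run:
```python
from h import *;from station import env
status(env.state())
```

```text
24.0 cup [  0.6162   0.1931   0.1908 -36.9222   0.1614] F [  3.76   0.11 -11.56] M [1.399 1.319 0.48 ] w 0.165 60.0
```

Call:
jog_arm --series '[{"linear":[1.0,0,1.1],"rot":[0,0,0],"hand":1},{"linear":[-0.34,-0.19,0.3],"rot":[0,0,0],"hand":1},{"linear":[-0.34,-0.19,0.3],"rot":[0,0,0],"hand":1},{"linear":[-0.34,-0.19,0.3],"rot":[0,0,0],"hand":1},{"linear":[-0.34,-0.19,0.3],"rot":[0,0,0],"hand":1},{"linear":[0,0,0],"rot":[0,0,0],"hand":1},{"linear":[0,0,0],"rot":[0,0,0],"hand":1},{"linear":[0,0,0],"rot":[0,0,0],"hand":1},{"linear":[0,0,0],"rot":[0,0,0],"hand":1},{"linear":[0,0,0],"rot":[0,0,0],"hand":1}]'

```text
time: 25.0
tcp_pos: [0.5731, 0.2267, 0.1421]
eef_rot: [[-0.59, 0.601, 0.539], [0.449, 0.799, -0.4], [-0.671, 0.006, -0.741]]
force: [0.3, -0.6, -1.5]
gripper_width: 0.169
grip_force: 60.0
```

Run:
```python
from h import *;from station import env
c=env.read_camera("side");np.savez("s8.npz",**c);status(env.state())
W=cloud(c);print(fixc(W,.12,.165,.031,(.617,.193),.005),fixc(W,.193,.222,.046,(.617,.193)),axis(W,.115,.175,(.617,.193)))
p=W[(np.hypot(W[...,0]-.617,W[...,1]-.191)<.045)&(W[...,2]>.05)];p=p[np.argsort(p[:,2])][:40];print(p[::5].round(3).tolist())
```

```text
25.05 cup [  0.6178   0.1914   0.1914 -36.93     0.0813] F [ 0.58  0.7  -1.62] M [0.333 0.491 0.008] w 0.166 60.0
(array([0.6178, 0.1944]), 163) (array([0.6184, 0.1938]), 96) (array([0.618 , 0.194 , 0.0326, 0.0512]), 208)
[[0.607, 0.17, 0.102], [0.625, 0.162, 0.106], [0.6, 0.164, 0.109], [0.612, 0.165, 0.11], [0.585, 0.187, 0.112], [0.586, 0.177, 0.113], [0.603, 0.163, 0.114], [0.597, 0.167, 0.116]]
```

The rim was catching on the mouth's face, and that small sideways shift let it into the bore. I'll push up gently.

Call:
jog_arm --series '[{"linear":[-0.67,0,-0.74],"rot":[0,0,0],"hand":1},{"linear":[-0.67,0,-0.74],"rot":[0,0,0],"hand":1},{"linear":[-0.67,0,-0.74],"rot":[0,0,0],"hand":1},{"linear":[0,0,0],"rot":[0,0,0],"hand":1},{"linear":[0,0,0],"rot":[0,0,0],"hand":1},{"linear":[0,0,0],"rot":[0,0,0],"hand":1},{"linear":[0,0,0],"rot":[0,0,0],"hand":1},{"linear":[0,0,0],"rot":[0,0,0],"hand":1},{"linear":[0,0,0],"rot":[0,0,0],"hand":1},{"linear":[0,0,0],"rot":[0,0,0],"hand":1}]'

```text
time: 26.05
tcp_pos: [0.5727, 0.2267, 0.1444]
eef_rot: [[-0.591, 0.601, 0.538], [0.449, 0.799, -0.4], [-0.67, 0.005, -0.742]]
force: [0.8, -0.3, -4.7]
gripper_width: 0.164
grip_force: 60.0
```

Run:
```python
from h import *;from station import env
status(env.state())
```

```text
26.05 cup [  0.6175   0.1913   0.1938 -36.9374   0.083 ] F [ 0.84 -0.27 -4.73] M [0.673 1.036 0.033] w 0.164 60.0
```

Call:
jog_arm --series '[{"linear":[0,1,0],"rot":[0.0117,0,0.013],"hand":1},{"linear":[0,1,0],"rot":[0.0117,0,0.013],"hand":1},{"linear":[0,1,0],"rot":[0.0117,0,0.013],"hand":1},{"linear":[0,1,0],"rot":[0.0117,0,0.013],"hand":1},{"linear":[0,1,0],"rot":[0.0117,0,0.013],"hand":1},{"linear":[0,1,0],"rot":[0.0117,0,0.013],"hand":1},{"linear":[0,1,0],"rot":[0.0117,0,0.013],"hand":1},{"linear":[0,1,0],"rot":[0.0117,0,0.013],"hand":1},{"linear":[0,0,0],"rot":[0,0,0],"hand":1},{"linear":[0,0,0],"rot":[0,0,0],"hand":1}]'

```text
time: 27.05
tcp_pos: [0.5783, 0.2329, 0.1448]
eef_rot: [[-0.522, 0.706, 0.478], [0.527, 0.708, -0.47], [-0.67, 0.006, -0.742]]
force: [0.8, -0.0, -1.4]
gripper_width: 0.167
grip_force: 60.0
```

Run:
```python
from h import *;from station import env
status(env.state())
```

```text
27.05 cup [ 6.17700e-01  1.91700e-01  1.94200e-01 -4.49292e+01  3.33000e-02] F [ 0.76 -0.01 -1.39] M [0.444 0.417 0.16 ] w 0.167 60.0
```

Call:
jog_arm --series '[{"linear":[-0.67,0,-0.74],"rot":[0,0,0],"hand":1},{"linear":[-0.67,0,-0.74],"rot":[0,0,0],"hand":1},{"linear":[-0.67,0,-0.74],"rot":[0,0,0],"hand":1},{"linear":[0,0,0],"rot":[0,0,0],"hand":1},{"linear":[0,0,0],"rot":[0,0,0],"hand":1},{"linear":[0,0,0],"rot":[0,0,0],"hand":1},{"linear":[0,0,0],"rot":[0,0,0],"hand":1},{"linear":[0,0,0],"rot":[0,0,0],"hand":1},{"linear":[0,0,0],"rot":[0,0,0],"hand":1},{"linear":[0,0,0],"rot":[0,0,0],"hand":1}]'

```text
time: 28.05
tcp_pos: [0.5782, 0.2329, 0.1479]
eef_rot: [[-0.522, 0.706, 0.478], [0.527, 0.708, -0.47], [-0.67, 0.006, -0.742]]
force: [1.0, 1.2, -2.5]
gripper_width: 0.166
grip_force: 60.0
```

Run:
```python
from h import *;from station import env
status(env.state())
```

```text
28.05 cup [ 6.17500e-01  1.91600e-01  1.97300e-01 -4.49366e+01  2.56000e-02] F [ 0.96  1.19 -2.55] M [0.577 0.376 0.303] w 0.166 60.0
```

Call:
jog_arm --series '[{"linear":[-0.67,0,-0.74],"rot":[0,0,0],"hand":1},{"linear":[-0.67,0,-0.74],"rot":[0,0,0],"hand":1},{"linear":[-0.67,0,-0.74],"rot":[0,0,0],"hand":1},{"linear":[-0.67,0,-0.74],"rot":[0,0,0],"hand":1},{"linear":[-0.67,0,-0.74],"rot":[0,0,0],"hand":1},{"linear":[-0.67,0,-0.74],"rot":[0,0,0],"hand":1},{"linear":[-0.67,0,-0.74],"rot":[0,0,0],"hand":1},{"linear":[0,0,0],"rot":[0,0,0],"hand":1},{"linear":[0,0,0],"rot":[0,0,0],"hand":1},{"linear":[0,0,0],"rot":[0,0,0],"hand":1}]'

```text
time: 29.05
tcp_pos: [0.5779, 0.2328, 0.1545]
eef_rot: [[-0.523, 0.706, 0.477], [0.527, 0.708, -0.47], [-0.67, 0.006, -0.743]]
force: [1.8, 2.7, -7.7]
gripper_width: 0.168
grip_force: 60.0
```

Run:
```python
from h import *;from station import env
c=env.read_camera("side");np.savez("s9.npz",**c);status(env.state())
W=cloud(c);print(fixc(W,.135,.18,.031,(.617,.193),.005),fixc(W,.193,.222,.046,(.617,.193)),axis(W,.125,.185,(.617,.193)))
p=W[(np.hypot(W[...,0]-.617,W[...,1]-.191)<.045)&(W[...,2]>.05)];p=p[np.argsort(p[:,2])][:40];print(p[::5].round(3).tolist())
```

```text
29.1 cup [  0.6173   0.1916   0.2038 -44.9443   0.0629] F [ 1.88  2.21 -7.31] M [1.362 1.084 0.445] w 0.166 60.0
(array([0.6176, 0.195 ]), 144) (array([0.6182, 0.1938]), 99) (array([0.6179, 0.1943, 0.0873, 0.041 ]), 179)
[[0.619, 0.166, 0.112], [0.598, 0.17, 0.117], [0.588, 0.184, 0.118], [0.584, 0.197, 0.12], [0.609, 0.162, 0.123], [0.598, 0.172, 0.124], [0.621, 0.161, 0.125], [0.603, 0.164, 0.126]]
```

```bash
cat > tilt.py <<'E'
from h import *
def tilt(W,top,yaw):
    a=np.mean([axis(W,top-lo,top-hi,(.617,.193),tol=t)[0][2:] for lo,hi in((.075,.015),(.07,.02),(.065,.018)) for t in(.004,.006)],0)
    h=np.array([np.cos(yaw),np.sin(yaw)]);return a.round(3),"along handle",round(a@h,3),"across",round(a@[-h[1],h[0]],3)
def foot(W,top):
    p=W[(np.hypot(W[...,0]-.617,W[...,1]-.191)<.036)&(W[...,2]>top-.1)&(W[...,2]<top-.05)];return (top-np.sort(p[:,2])[[5,10,20,40,60]]).round(4)
E
python3 - <<'E'
from tilt import *
for n,t,y in(("s3",.1643,-53),("s5",.1191,-48),("s7",.188,-37),("s8",.1914,-37),("s9",.2038,-45)):
    W=cloud(np.load(n+".npz"));print(n,tilt(W,t,np.radians(y)),foot(W,t))
E
```

```text
s3 (array([ 0.075, -0.018]), 'along handle', np.float64(0.059), 'across', np.float64(0.049)) [0.0857 0.0825 0.0787 0.0721 0.0657]
s5 (array([ 0.087, -0.049]), 'along handle', np.float64(0.094), 'across', np.float64(0.032)) [0.0902 0.0885 0.0857 0.0782 0.0723]
s7 (array([0.032, 0.024]), 'along handle', np.float64(0.011), 'across', np.float64(0.038)) [0.0847 0.0822 0.0803 0.0748 0.0691]
s8 (array([0.021, 0.039]), 'along handle', np.float64(-0.007), 'across', np.float64(0.044)) [0.0854 0.0825 0.0795 0.0747 0.0683]
s9 (array([ 0.108, -0.002]), 'along handle', np.float64(0.078), 'across', np.float64(0.074)) [0.0869 0.0856 0.0812 0.0774 0.0711]
```

Call:
jog_arm --series '[{"linear":[0,0,0],"rot":[0,-0.0125,0],"hand":1},{"linear":[0,0,0],"rot":[0,-0.0125,0],"hand":1},{"linear":[-0.67,0,-0.74],"rot":[0,0,0],"hand":1},{"linear":[-0.67,0,-0.74],"rot":[0,0,0],"hand":1},{"linear":[-0.34,0,-0.37],"rot":[0,0,0],"hand":1},{"linear":[0,0,0],"rot":[0,0,0],"hand":1},{"linear":[0,0,0],"rot":[0,0,0],"hand":1},{"linear":[0,0,0],"rot":[0,0,0],"hand":1},{"linear":[0,0,0],"rot":[0,0,0],"hand":1},{"linear":[0,0,0],"rot":[0,0,0],"hand":1}]'

```text
time: 30.1
tcp_pos: [0.5779, 0.2328, 0.1572]
eef_rot: [[-0.51, 0.707, 0.49], [0.515, 0.708, -0.483], [-0.688, 0.006, -0.725]]
force: [1.9, -0.0, -8.1]
gripper_width: 0.161
grip_force: 60.0
```

Run:
```python
from tilt import *;from station import env
c=env.read_camera("side");np.savez("s10.npz",**c);s=env.state();status(s)
W=cloud(c);t=cupnow(s)[2];print(tilt(W,t,np.radians(-45)),foot(W,t),foot(W,.2038))
```

```text
30.15 cup [  0.6164   0.1924   0.208  -44.959    1.4254] F [ 2.97 -0.32 -8.65] M [1.445 1.274 0.433] w 0.165 60.0
(array([0.027, 0.01 ]), 'along handle', np.float64(0.012), 'across', np.float64(0.026)) [0.0895 0.0872 0.0823 0.0772 0.0706] [0.0853 0.083  0.0781 0.073  0.0664]
```

Call:
jog_arm --series '[{"linear":[-0.67,0,-0.74],"rot":[0,-0.005,0],"hand":1},{"linear":[-0.67,0,-0.74],"rot":[0,0,0],"hand":1},{"linear":[0,0,0],"rot":[0,0,0],"hand":1},{"linear":[0,0,0],"rot":[0,0,0],"hand":1},{"linear":[0,0,0],"rot":[0,0,0],"hand":1},{"linear":[0,0,0],"rot":[0,0,0],"hand":1},{"linear":[0,0,0],"rot":[0,0,0],"hand":1},{"linear":[0,0,0],"rot":[0,0,0],"hand":1},{"linear":[0,0,0],"rot":[0,0,0],"hand":1},{"linear":[0,0,0],"rot":[0,0,0],"hand":1}]'

```text
time: 31.15
tcp_pos: [0.578, 0.2328, 0.1593]
eef_rot: [[-0.508, 0.706, 0.493], [0.513, 0.708, -0.486], [-0.692, 0.006, -0.722]]
force: [1.7, -0.4, -8.0]
gripper_width: 0.169
grip_force: 60.0
```

Run:
```python
from tilt import *;import h;from station import env
c=env.read_camera("side");s=env.state();status(s)
W=cloud(c);t=cupnow(s)[2];print(tilt(W,t,np.radians(-45)),foot(W,.206))
# re-level the model: slip about grasp point by present pitch
a=np.radians(cupnow(s)[4]);P=H([0,0,-.019],np.eye(3));Q=H([0,0,0],Ro.from_rotvec([0,a,0]).as_matrix())
h.G=P@Q@np.linalg.inv(P)@G;np.save("G.npy",h.G);status(s)
rel(env,5,0,5);rel(env,0,.001,1)
```

```text
31.2 cup [  0.6163   0.1926   0.2104 -44.9585   1.7226] F [ 1.77 -0.19 -8.92] M [1.312 1.269 0.297] w 0.167 60.0
(array([ 0.015, -0.027]), 'along handle', np.float64(0.03), 'across', np.float64(-0.008)) [0.0862 0.0831 0.079  0.0739 0.0687]
31.2 cup [ 6.17100e-01  1.91800e-01  2.08300e-01 -4.49481e+01  3.53000e-02] F [ 1.77 -0.19 -8.92] M [1.312 1.269 0.297] w 0.167 60.0
5 [0.01, -0.99, -0.02] [-0.0121, 0.0001, -0.0126]
5 [0.01, -0.99, -0.02] [-0.0121, 0.0001, -0.0126]
1 [-0.69, 0.01, -0.72] [-0.0, -0.0, -0.0]
```

Call:
jog_arm --series '[{"linear":[0,-1.48,0],"rot":[-0.0181,0,-0.0189],"hand":1},{"linear":[0,-1.48,0],"rot":[-0.0181,0,-0.0189],"hand":1},{"linear":[0,-1.48,0],"rot":[-0.0181,0,-0.0189],"hand":1},{"linear":[0,-1.48,0],"rot":[-0.0181,0,-0.0189],"hand":1},{"linear":[0,-1.48,0],"rot":[-0.0181,0,-0.0189],"hand":1},{"linear":[0,-1.48,0],"rot":[-0.0181,0,-0.0189],"hand":1},{"linear":[0,-1.48,0],"rot":[-0.0181,0,-0.0189],"hand":1},{"linear":[0,-1.48,0],"rot":[-0.0181,0,-0.0189],"hand":1},{"linear":[0,0,0],"rot":[0,0,0],"hand":1},{"linear":[0,0,0],"rot":[0,0,0],"hand":1}]'

```text
time: 32.2
tcp_pos: [0.5705, 0.2235, 0.1596]
eef_rot: [[-0.603, 0.543, 0.585], [0.395, 0.84, -0.373], [-0.694, 0.006, -0.72]]
force: [5.0, 0.9, -7.3]
gripper_width: 0.167
grip_force: 60.0
```

```bash
cat >> h.py <<'E'
def twist(s):
    # moment about the cup axis, with the sensor moment taken at the TCP or at the wrist (both shown), N m
    r=s["tcp_pos"]-np.array([.6175,.1915,s["tcp_pos"][2]]);F=s["force"];M=s["ft_torque"]
    print("Mz",round(M[2],2),"at axis if TCP ref",round(M[2]+np.cross(r,F)[2],2),"tang F",round(float(F@s["eef_rot"][:,1]),2))
E
python3 - <<'E'
from h import *;from station import env
s=env.state();status(s);twist(s)
E
```

```text
32.2 cup [  0.6172   0.1916   0.2087 -32.9      0.117 ] F [ 4.97  0.9  -7.34] M [1.01  1.11  0.601] w 0.167 60.0
Mz 0.6 at axis if TCP ref 0.4 tang F 3.41
```

Call:
jog_arm --series '[{"linear":[0,-1.48,0],"rot":[-0.0181,0,-0.0189],"hand":1},{"linear":[0,-1.48,0],"rot":[-0.0181,0,-0.0189],"hand":1},{"linear":[0,-1.48,0],"rot":[-0.0181,0,-0.0189],"hand":1},{"linear":[0,-1.48,0],"rot":[-0.0181,0,-0.0189],"hand":1},{"linear":[0,-1.48,0],"rot":[-0.0181,0,-0.0189],"hand":1},{"linear":[0,-1.48,0],"rot":[-0.0181,0,-0.0189],"hand":1},{"linear":[0,-1.48,0],"rot":[-0.0181,0,-0.0189],"hand":1},{"linear":[0,-1.48,0],"rot":[-0.0181,0,-0.0189],"hand":1},{"linear":[0,-1.48,0],"rot":[-0.0181,0,-0.0189],"hand":1},{"linear":[0,-1.48,0],"rot":[-0.0181,0,-0.0189],"hand":1}]'

```text
time: 33.2
tcp_pos: [0.5645, 0.2108, 0.16]
eef_rot: [[-0.683, 0.305, 0.664], [0.223, 0.952, -0.208], [-0.696, 0.006, -0.718]]
force: [9.1, 2.5, -9.2]
gripper_width: 0.169
grip_force: 60.0
```

Run:
```python
from tilt import *;from station import env
c=env.read_camera("side");s=env.state();status(s);twist(s)
W=cloud(c);t=cupnow(s)[2];print(tilt(W,t,np.radians(-18)),foot(W,.206))
c=env.read_camera("side");cv2.imwrite("pics/s11.png",cv2.resize(c["image"][100:200,240:340,::-1],None,fx=5,fy=5,interpolation=cv2.INTER_CUBIC))
```

```text
33.25 cup [  0.6177   0.192    0.2093 -17.7086   0.3036] F [ 7.19  3.88 -7.82] M [0.994 0.961 1.07 ] w 0.166 60.0
Mz 1.07 at axis if TCP ref 0.73 tang F 5.84
(array([-0.037, -0.034]), 'along handle', np.float64(-0.025), 'across', np.float64(-0.044)) [0.0815 0.0805 0.0773 0.0725 0.0679]
```

View pics/s11.png

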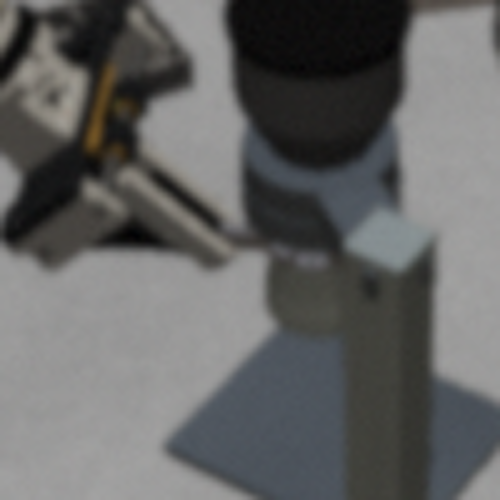

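The crop shows the cup well up in the collar at (305,280) with the handle swung round towards the robot. Side force is building up, so I'll ease off sideways before turning on.

Call:
jog_arm --series '[{"linear":[-0.3,0.6,0.6],"rot":[0,0,0],"hand":1},{"linear":[-0.3,0.6,0.6],"rot":[0,0,0],"hand":1},{"linear":[-0.3,0.6,0.6],"rot":[0,0,0],"hand":1},{"linear":[0,0,0],"rot":[0,0,0],"hand":1},{"linear":[0,0,0],"rot":[0,0,0],"hand":1},{"linear":[0,0,0],"rot":[0,0,0],"hand":1},{"linear":[0,0,0],"rot":[0,0,0],"hand":1},{"linear":[0,0,0],"rot":[0,0,0],"hand":1},{"linear":[0,0,0],"rot":[0,0,0],"hand":1},{"linear":[0,0,0],"rot":[0,0,0],"hand":1}]'

```text
time: 34.3
tcp_pos: [0.5662, 0.2112, 0.1583]
eef_rot: [[-0.684, 0.309, 0.661], [0.225, 0.951, -0.211], [-0.694, 0.004, -0.72]]
force: [-3.5, -0.7, -8.0]
gripper_width: 0.165
grip_force: 60.0
```

Run:
```python
from tilt import *;from station import env
c=env.read_camera("side");s=env.state();status(s);twist(s)
W=cloud(c);print(tilt(W,.207,np.radians(-18)),foot(W,.206),fixc(W,.14,.185,.031,(.617,.193),.005))
```

```text
34.35 cup [  0.6195   0.1925   0.2074 -17.9953   0.1828] F [-3.47 -0.67 -6.65] M [ 0.456  1.933 -0.323] w 0.165 60.0
Mz -0.32 at axis if TCP ref -0.22 tang F -1.74
(array([-0.039,  0.108]), 'along handle', np.float64(-0.071), 'across', np.float64(0.091)) [0.0855 0.084  0.0809 0.0747 0.0691] (array([0.6184, 0.1956]), 132)
```

Call:
jog_arm --series '[{"linear":[0.1,-1.6,-0.2],"rot":[-0.0181,0,-0.0189],"hand":1},{"linear":[0.1,-1.6,-0.2],"rot":[-0.0181,0,-0.0189],"hand":1},{"linear":[0.1,-1.6,-0.2],"rot":[-0.0181,0,-0.0189],"hand":1},{"linear":[0,-1.48,0],"rot":[-0.0181,0,-0.0189],"hand":1},{"linear":[0,-1.48,0],"rot":[-0.0181,0,-0.0189],"hand":1},{"linear":[0,-1.48,0],"rot":[-0.0181,0,-0.0189],"hand":1},{"linear":[0,-1.48,0],"rot":[-0.0181,0,-0.0189],"hand":1},{"linear":[0,-1.48,0],"rot":[-0.0181,0,-0.0189],"hand":1},{"linear":[0,0,0],"rot":[0,0,0],"hand":1},{"linear":[0,0,0],"rot":[0,0,0],"hand":1}]'

```text
time: 35.35
tcp_pos: [0.5633, 0.1995, 0.1591]
eef_rot: [[-0.714, 0.105, 0.692], [0.077, 0.995, -0.07], [-0.696, 0.003, -0.718]]
force: [1.1, -0.7, -8.0]
gripper_width: 0.164
grip_force: 60.0
```

Run:
```python
from tilt import *;from station import env
c=env.read_camera("side");s=env.state();status(s);twist(s)
W=cloud(c);print(foot(W,.206),s["eef_rot"].round(3).tolist())
```

```text
35.4 cup [ 0.6193  0.1924  0.2083 -5.9968  0.3192] F [ 0.95 -0.97 -8.32] M [ 0.148  1.613 -0.057] w 0.166 60.0
Mz -0.06 at axis if TCP ref -0.01 tang F -0.89
[0.0854 0.083  0.0788 0.0733 0.0675] [[-0.714, 0.104, 0.692], [0.077, 0.995, -0.07], [-0.695, 0.003, -0.719]]
```

Call:
jog_arm --series '[{"linear":[0,-0.99,0],"rot":[-0.0121,0,-0.0126],"hand":1},{"linear":[0,-0.99,0],"rot":[-0.0121,0,-0.0126],"hand":1},{"linear":[0,-0.99,0],"rot":[-0.0121,0,-0.0126],"hand":1},{"linear":[0,-0.99,0],"rot":[-0.0121,0,-0.0126],"hand":1},{"linear":[0,-0.99,0],"rot":[-0.0121,0,-0.0126],"hand":1},{"linear":[0,-0.99,0],"rot":[-0.0121,0,-0.0126],"hand":1},{"linear":[0,-0.99,0],"rot":[-0.0121,0,-0.0126],"hand":1},{"linear":[0,-0.99,0],"rot":[-0.0121,0,-0.0126],"hand":1},{"linear":[0,0,0],"rot":[0,0,0],"hand":1},{"linear":[0,0,0],"rot":[0,0,0],"hand":1}]'

```text
time: 36.4
tcp_pos: [0.5625, 0.1917, 0.1584]
eef_rot: [[-0.719, -0.035, 0.694], [-0.024, 0.999, 0.026], [-0.695, 0.002, -0.719]]
force: [-0.2, -0.6, -7.5]
gripper_width: 0.163
grip_force: 60.0
```

Run:
```python
from tilt import *;from station import env
c=env.read_camera("side");s=env.state();status(s);twist(s)
W=cloud(c);print(foot(W,.206))
```

```text
36.45 cup [0.619  0.1925 0.2075 2.0184 0.3096] F [ 0.08 -0.1  -7.75] M [-0.052  1.752 -0.062] w 0.162 60.0
Mz -0.06 at axis if TCP ref -0.06 tang F -0.12
[0.0864 0.0845 0.0819 0.076  0.0697]
```

Call:
jog_arm --series '[{"linear":[0,-0.99,0],"rot":[-0.0121,0,-0.0126],"hand":1},{"linear":[0,0,0],"rot":[0,0,0],"hand":1},{"linear":[0,-0.99,0],"rot":[-0.0121,0,-0.0126],"hand":1},{"linear":[0,0,0],"rot":[0,0,0],"hand":1},{"linear":[0,-0.99,0],"rot":[-0.0121,0,-0.0126],"hand":1},{"linear":[0,0,0],"rot":[0,0,0],"hand":1},{"linear":[0,0,0],"rot":[0,0,0],"hand":1},{"linear":[0,0,0],"rot":[0,0,0],"hand":1},{"linear":[0,0,0],"rot":[0,0,0],"hand":1},{"linear":[0,0,0],"rot":[0,0,0],"hand":1}]'

```text
time: 37.45
tcp_pos: [0.5628, 0.1891, 0.1585]
eef_rot: [[-0.716, -0.088, 0.692], [-0.061, 0.996, 0.064], [-0.695, 0.003, -0.719]]
force: [-0.3, 0.4, -7.3]
gripper_width: 0.164
grip_force: 60.0
```

Run:
```python
from tilt import *;from station import env
s=env.state();status(s);twist(s)
```

```text
37.45 cup [0.6191 0.1927 0.2078 5.0409 0.2991] F [-0.26  0.35 -7.28] M [-0.129  1.794  0.031] w 0.164 60.0
Mz 0.03 at axis if TCP ref 0.01 tang F 0.35
```

Call:
jog_arm --series '[{"linear":[0.69,0,0.72],"rot":[0,0,0],"hand":1},{"linear":[0.69,0,0.72],"rot":[0,0,0],"hand":1},{"linear":[0.69,0,0.72],"rot":[0,0,0],"hand":1},{"linear":[0.69,0,0.72],"rot":[0,0,0],"hand":1},{"linear":[0.69,0,0.72],"rot":[0,0,0],"hand":1},{"linear":[0.69,0,0.72],"rot":[0,0,0],"hand":1},{"linear":[0,0,0],"rot":[0,0,0],"hand":1},{"linear":[0,0,0],"rot":[0,0,0],"hand":1},{"linear":[0,0,0],"rot":[0,0,0],"hand":1},{"linear":[0,0,0],"rot":[0,0,0],"hand":1}]'

```text
time: 38.45
tcp_pos: [0.5642, 0.1894, 0.1557]
eef_rot: [[-0.712, -0.088, 0.696], [-0.06, 0.996, 0.065], [-0.699, 0.004, -0.715]]
force: [-5.6, -1.5, -0.9]
gripper_width: 0.168
grip_force: 60.0
```

Run:
```python
from tilt import *;from station import env
c=env.read_camera("side");s=env.state();status(s);twist(s)
W=cloud(c);print(foot(W,.201))
```

```text
38.5 cup [0.6202 0.193  0.2052 5.0664 0.5782] F [-4.34 -1.74 -1.39] M [-0.264  1.305 -0.213] w 0.167 60.0
Mz -0.21 at axis if TCP ref -0.13 tang F -1.35
[0.0824 0.0795 0.0774 0.0712 0.064 ]
```

Call:
jog_arm --series '[{"linear":[-0.69,0,-0.72],"rot":[0,0,0],"hand":1},{"linear":[-0.69,0,-0.72],"rot":[0,0,0],"hand":1},{"linear":[0.71,0.09,-0.7],"rot":[0,0,0],"hand":1},{"linear":[0,-0.99,0],"rot":[-0.0121,0,-0.0126],"hand":1},{"linear":[0,-0.99,0],"rot":[-0.0121,0,-0.0126],"hand":1},{"linear":[0,-0.99,0],"rot":[-0.0121,0,-0.0126],"hand":1},{"linear":[0,0,0],"rot":[0,0,0],"hand":1},{"linear":[0,0,0],"rot":[0,0,0],"hand":1},{"linear":[0,0,0],"rot":[0,0,0],"hand":1},{"linear":[0,0,0],"rot":[0,0,0],"hand":1}]'

```text
time: 39.5
tcp_pos: [0.5628, 0.1863, 0.1557]
eef_rot: [[-0.71, -0.14, 0.69], [-0.098, 0.99, 0.1], [-0.697, 0.003, -0.717]]
force: [3.1, -0.4, -2.2]
gripper_width: 0.165
grip_force: 60.0
```

Run:
```python
from tilt import *;from station import env
c=env.read_camera("side");s=env.state();status(s);twist(s)
W=cloud(c);print(foot(W,.201))
```

```text
39.55 cup [0.6188 0.1929 0.2051 8.0613 0.4365] F [ 2.1  -0.04 -1.73] M [-0.151  0.638 -0.024] w 0.168 60.0
Mz -0.02 at axis if TCP ref -0.01 tang F -0.34
[0.0815 0.0794 0.076  0.0714 0.066 ]
```

Call:
jog_arm --series '[{"linear":[0,-0.99,0],"rot":[-0.0121,0,-0.0126],"hand":1},{"linear":[0,-0.99,0],"rot":[-0.0121,0,-0.0126],"hand":1},{"linear":[0,-0.99,0],"rot":[-0.0121,0,-0.0126],"hand":1},{"linear":[0,0,0],"rot":[0,0,0],"hand":1},{"linear":[0,0,0],"rot":[0,0,0],"hand":1},{"linear":[0,0,0],"rot":[0,0,0],"hand":1},{"linear":[0,0,0],"rot":[0,0,0],"hand":1},{"linear":[0,0,0],"rot":[0,0,0],"hand":1},{"linear":[0,0,0],"rot":[0,0,0],"hand":1},{"linear":[0,0,0],"rot":[0,0,0],"hand":1}]'

```text
time: 40.55
tcp_pos: [0.5632, 0.1837, 0.1552]
eef_rot: [[-0.704, -0.192, 0.683], [-0.135, 0.981, 0.136], [-0.697, 0.004, -0.717]]
force: [5.5, 2.4, -4.1]
gripper_width: 0.166
grip_force: 60.0
```

Run:
```python
from tilt import *;from station import env
c=env.read_camera("side");s=env.state();status(s);twist(s)
W=cloud(c);print(foot(W,.201))
```

```text
40.6 cup [ 0.6187  0.1932  0.2045 11.0587  0.3956] F [ 5.86  2.13 -4.37] M [0.031 0.598 0.13 ] w 0.165 60.0
Mz 0.13 at axis if TCP ref 0.06 tang F 0.95
[0.0819 0.081  0.078  0.0708 0.066 ]
```

Call:
jog_arm --series '[{"linear":[-0.7,-0.19,0.68],"rot":[0,0,0],"hand":1},{"linear":[0.35,0,0.36],"rot":[0,0,0],"hand":1},{"linear":[0.69,0,0.72],"rot":[0,0,0],"hand":1},{"linear":[0.69,0,0.72],"rot":[0,0,0],"hand":1},{"linear":[0.69,0,0.72],"rot":[0,0,0],"hand":1},{"linear":[0,0,0],"rot":[0,0,0],"hand":1},{"linear":[0,0,0],"rot":[0,0,0],"hand":1},{"linear":[0,0,0],"rot":[0,0,0],"hand":1},{"linear":[0,0,0],"rot":[0,0,0],"hand":1},{"linear":[0,0,0],"rot":[0,0,0],"hand":1}]'

```text
time: 41.6
tcp_pos: [0.5639, 0.1835, 0.152]
eef_rot: [[-0.704, -0.192, 0.683], [-0.135, 0.981, 0.136], [-0.697, 0.004, -0.717]]
force: [-5.2, 3.3, 1.9]
gripper_width: 0.165
grip_force: 60.0
```

Run:
```python
from tilt import *;from station import env
c=env.read_camera("side");s=env.state();status(s);twist(s)
W=cloud(c);print(foot(W,.201))
```

```text
41.65 cup [ 0.6194  0.1931  0.2014 11.0696  0.4044] F [-4.67  2.73  1.88] M [0.363 0.85  0.584] w 0.166 60.0
Mz 0.58 at axis if TCP ref 0.4 tang F 3.58
[0.0855 0.0829 0.08   0.0739 0.0678]
```

The drop to pocket height (top 11 mm above the mouth) shows by both the arm pose and the camera. I'll ease the remaining side load, then let go slowly.

Call:
jog_arm --series '[{"linear":[0.35,0.6,-0.34],"rot":[0.006,0,0.0063],"hand":1},{"linear":[0.35,0.6,-0.34],"rot":[0.006,0,0.0063],"hand":1},{"linear":[0,0.5,0],"rot":[0.006,0,0.0063],"hand":1},{"linear":[0,0,0],"rot":[0,0,0],"hand":1},{"linear":[0,0,0],"rot":[0,0,0],"hand":1},{"linear":[0,0,0],"rot":[0,0,0],"hand":1},{"linear":[0,0,0],"rot":[0,0,0],"hand":1},{"linear":[0,0,0],"rot":[0,0,0],"hand":1},{"linear":[0,0,0],"rot":[0,0,0],"hand":1},{"linear":[0,0,0],"rot":[0,0,0],"hand":1}]'

```text
time: 42.65
tcp_pos: [0.5632, 0.1846, 0.1523]
eef_rot: [[-0.707, -0.166, 0.687], [-0.117, 0.986, 0.118], [-0.697, 0.003, -0.717]]
force: [5.3, 0.6, -0.7]
gripper_width: 0.169
grip_force: 60.0
```

Run:
```python
from tilt import *;from station import env
c=env.read_camera("side");s=env.state();status(s);twist(s)
W=cloud(c);print(foot(W,.201),tilt(W,.201,.18))
```

```text
42.7 cup [0.6189 0.1927 0.2016 9.5456 0.4488] F [ 5.92 -0.41 -0.81] M [0.102 0.007 0.093] w 0.165 60.0
Mz 0.09 at axis if TCP ref 0.16 tang F -1.38
[0.0858 0.0844 0.0821 0.076  0.0703] (array([-0.029,  0.069]), 'along handle', np.float64(-0.016), 'across', np.float64(0.073))
```

Call:
jog_arm --series '[{"linear":[0.35,-0.1,1.06],"rot":[0,0,0],"hand":1},{"linear":[0,0,0],"rot":[0,0,0],"hand":1},{"linear":[0,0,0],"rot":[0,0,0],"hand":0.82},{"linear":[0,0,0],"rot":[0,0,0],"hand":0.8},{"linear":[0,0,0],"rot":[0,0,0],"hand":0.75},{"linear":[0,0,0],"rot":[0,0,0],"hand":0.7},{"linear":[0,0,0],"rot":[0,0,0],"hand":0.65},{"linear":[0,0,0],"rot":[0,0,0],"hand":0.6},{"linear":[0,0,0],"rot":[0,0,0],"hand":0.6},{"linear":[0,0,0],"rot":[0,0,0],"hand":0.6}]'

```text
time: 43.7
tcp_pos: [0.5628, 0.1847, 0.1501]
eef_rot: [[-0.709, -0.166, 0.685], [-0.117, 0.986, 0.118], [-0.696, 0.003, -0.718]]
force: [-1.0, 0.1, 1.0]
gripper_width: 0.397
grip_force: 0.0
```

Run:
```python
from tilt import *;from station import env
c=env.read_camera("side");s=env.state();status(s)
W=cloud(c);print(foot(W,.201),tilt(W,.201,.18))
c=env.read_camera("wrist");cv2.imwrite("pics/w3.png",c["image"][:,:,::-1])
```

```text
43.75 cup [0.6187 0.1928 0.1994 9.5591 0.3259] F [ 0.05 -0.47 -0.23] M [0.028 0.284 0.013] w 0.401 0.0
[0.0857 0.0838 0.0798 0.0743 0.0692] (array([0.022, 0.003]), 'along handle', np.float64(0.023), 'across', np.float64(-0.001))
```

View pics/w3.png

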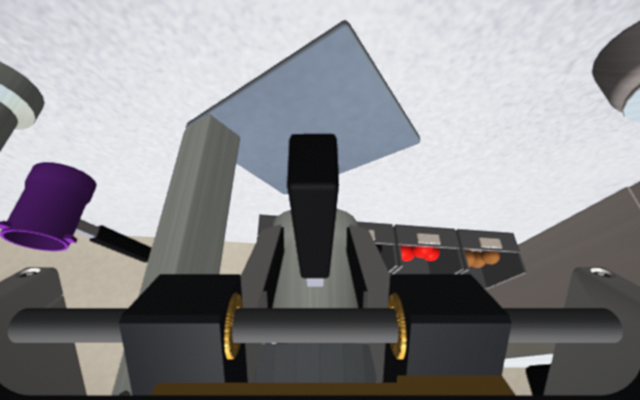

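The wrist view shows the cup hanging from the collar with the handle level at (315,210), free between the open fingers. I'll back straight out along the fingers.

Call:
jog_arm --series '[{"linear":[0,0,-5],"rot":[0,0,0],"hand":0.6},{"linear":[0,0,-10],"rot":[0,0,0],"hand":0.6},{"linear":[0,0,-15],"rot":[0,0,0],"hand":0.6},{"linear":[0,0,-20],"rot":[0,0,0],"hand":0.6},{"linear":[0,0,-20],"rot":[0,0,0],"hand":0.6},{"linear":[0,0,-20],"rot":[0,0,0],"hand":0.6},{"linear":[0,0,-20],"rot":[0,0,0],"hand":0.6},{"linear":[0,0,-10],"rot":[0,0,0],"hand":0.6},{"linear":[0,0,0],"rot":[0,0,0],"hand":0.6},{"linear":[0,0,0],"rot":[0,0,0],"hand":0.6}]'

```text
time: 44.8
tcp_pos: [0.4805, 0.1705, 0.2362]
eef_rot: [[-0.709, -0.166, 0.686], [-0.117, 0.986, 0.118], [-0.696, 0.003, -0.718]]
force: [0.7, 0.8, -0.9]
gripper_width: 0.402
grip_force: 0.0
```

Run:
```python
from tilt import *;from station import env
c=env.read_camera("side");s=env.state();print(s["time"],s["tcp_pos"],s["force"])
W=cloud(c);print(foot(W,.201),tilt(W,.201,.18),fixc(W,.135,.18,.031,(.617,.193),.005))
im=c["image"].astype(int);x,y,z=W[...,0],W[...,1],W[...,2]
m=(im.max(2)<80)&(z>.15)&(z<.19)&(x>.45)&(x<.575)&(abs(y-.18)<.06)
p=W[m];print("handle",len(p),p.mean(0).round(3),p.min(0).round(3),p.max(0).round(3)); q=p-p.mean(0);v=np.linalg.svd(q,full_matrices=False)[2][0];print(v)
cv2.imwrite("pics/s12.png",cv2.resize(c["image"][60:260,160:400,::-1],None,fx=3,fy=3,interpolation=cv2.INTER_CUBIC))
```

```text
44.85 [0.48044552 0.1704565  0.2354372 ] [ 0.0565185  -0.41929333 -0.80852774]
[0.0864 0.0846 0.0806 0.074  0.069 ] (array([-0.042,  0.064]), 'along handle', np.float64(-0.03), 'across', np.float64(0.07)) (array([0.6171, 0.1949]), 145)
handle 245 [0.514 0.171 0.169] [0.465 0.159 0.15 ] [0.573 0.187 0.181]
[-0.98521571 -0.17062149  0.01543721]
```

View pics/s12.png

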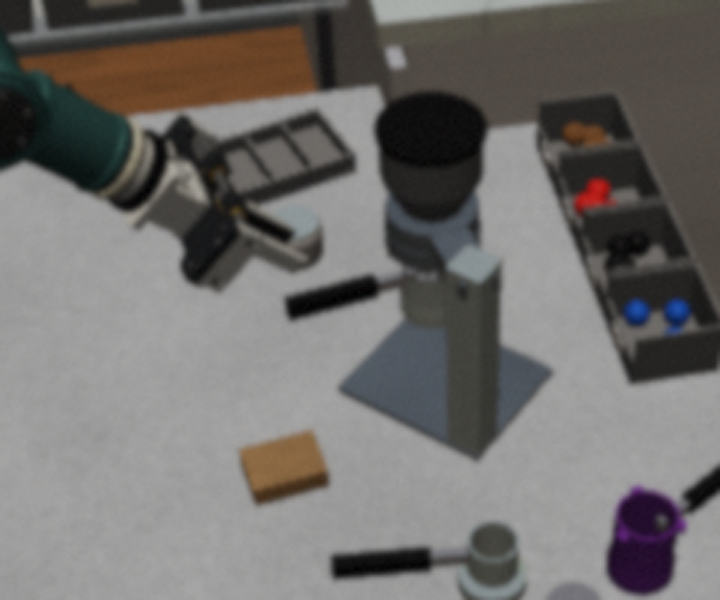

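The view shows the cup hanging level in the collar at (425,295), with its handle level (slope about 0.015) and turned about 10°. The gripper is clear and the other things have not moved. I'll hand the job in.

```bash
python3 -c "
from station import env
print(env.finish_job())"
```

```text
the job is handed in; nothing more can be done
None
```

I handed the job in with the lugged cup hanging level in the dispenser's collar, its lugs down in their pockets by arm height and camera, released and with the gripper clear. It took about 45 s of the 72 s. On the way I set the cup down once on the dispenser's foot plate to regrip it. In the views I took, the scoop, jar, tin and boxes showed no sign of having moved.

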